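# Run the bench marker: load bar and boards, start, unload the bar

### The job

Mark a job at the repair bench's marking station: feed the metal bar from the rack (round or hex, whichever is there) into the open collet until it meets the orange depth stop and then push the collet lever fully closed, and lay every circuit board flat inside a nest of the stage plate, one per nest. Once everything is loaded, press the yellow, the blue and then the green key, one at a time and each fully down; never press green while the collet is open. After green, open the collet lever again and lay the bar back in a lane of the rack; the boards stay in their nests, the collet stays open, and the other things on the bench stay where they are.

Things in the scene. Friction and masses are not known exactly. Their poses are not given: they have to be found in the camera images.
- collet: Bench collet head, fixed, 110 x 110 mm, 86 mm high, blue with a steel nose ring at its -x end. x = feed direction (bar moves along +x), z up; bore axis 60 mm above the table over the origin line. Front of the nose (mouth, 28 mm hole) at x = -12 mm. From x = 0 to 60 a fixed lower 120-degree vee, in which a bar's centreline lies exactly on the bore axis
- collet_stop (a point): point on the bore axis on the front face of the orange depth stop, 80 mm beyond the mouth; axes as the collet. A bar at the stop has its centre 100 mm on the -x side of this. The upper jaw stands 4 mm high at lever 0 and closes 4.3 mm per rad: carry the bar in about 2 mm above the axis. Released, it tips a little, tail down, until the lever is closed
- lever (a joint): collet lever, rad: 0 = open (arm raised 57 degrees above level, on the collet's +y side), 1.0 = fully closed (arm level along the collet's +y). Turns about a line parallel to the collet's x through 30, 40, 78 mm (x, y, z) in the collet frame. Stays where left; about 3 N at the knob, more as the jaws meet the bar. Starts at 0 to 0.2
- lever_knob (a point): centre of the red ball knob (24 mm diameter) at the end of the lever, 85 mm from its pivot; push it down from above to close; to open, pinch it from above and lift it along its arc (it is level with the pivot, 78 mm above the table, when closed)
- round_bar: bright aluminium round bar, 16 mm diameter, 200 mm long, 0.11 kg; origin at its middle on the centreline, x along the bar, both ends alike. Starts in one of the rack's two lanes. Only one of round_bar and hex_bar is present
- hex_bar: brass hex bar, 16 mm across flats, 200 mm long, 0.3 kg; origin mid-length on the centreline, x along it, ends alike; two flats stand upright facing sideways. Starts in one of the rack's two lanes. Only one of round_bar and hex_bar is present
- rack: dark bar rack, fixed, 170 (x) x 90 (y) mm, two lanes along its x at y = +22 and -22 mm. Each lane is two 120-degree vee supports, 14 mm wide, at x = +75 and -75 mm, tops 47 mm above the table; a bar lying in a lane has its centreline 42 mm above the table. Between the supports only an 8 mm base. Origin on the table under the middle
- stage: aluminium stage plate, fixed, 106 x 270 x 10 mm, with three nests in a row along its y, each 78 mm (x) by 58 mm (y), bounded on all four sides by yellow stops 6 mm high (tops 16 mm above the table). Origin on the table under the middle
- nest1 (a point): middle of the floor of nest 1 (10 mm above the table), at stage y = -84 mm; any board may go in any nest
- nest2 (a point): middle of the floor of nest 2 (10 mm above the table), at stage y = 0 mm; any board may go in any nest
- nest3 (a point): middle of the floor of nest 3 (10 mm above the table), at stage y = 84 mm; any board may go in any nest
- board1: green circuit board, 70 (x) x 50 (y) x 5 mm, 0.13 kg, carrying at its centre a black transformer block 36 (x) x 24 (y) mm whose top is 45 mm above the board's underside: grip the block across its 24 mm. Origin: centre of the underside. May go in either way round (half a turn). One to three of the boards are present
- board2: green circuit board, 70 (x) x 50 (y) x 5 mm, 0.13 kg, carrying at its centre a black transformer block 36 (x) x 24 (y) mm whose top is 45 mm above the board's underside: grip the block across its 24 mm. Origin: centre of the underside. May go in either way round (half a turn). One to three of the boards are present
- board3: green circuit board, 70 (x) x 50 (y) x 5 mm, 0.13 kg, carrying at its centre a black transformer block 36 (x) x 24 (y) mm whose top is 45 mm above the board's underside: grip the block across its 24 mm. Origin: centre of the underside. May go in either way round (half a turn). One to three of the boards are present
- yellow_key (a joint): travel of the yellow push key, m: 0 = up, 0.006 = fully down; it springs back; 5 N to bottom it
- yellow_key_top (a point): centre of the top face of the yellow key (30 mm diameter); press it straight down. The three keys stand in a row, 55 mm apart, in varying order, on a grey console 190 x 85 mm, 45 mm high
- blue_key (a joint): travel of the blue push key, m: 0 = up, 0.006 = fully down; it springs back; 5 N to bottom it
- blue_key_top (a point): centre of the top face of the blue key (30 mm diameter); press it straight down. The three keys stand in a row, 55 mm apart, in varying order, on a grey console 190 x 85 mm, 45 mm high
- green_key (a joint): travel of the green push key, m: 0 = up, 0.006 = fully down; it springs back; 5 N to bottom it
- green_key_top (a point): centre of the top face of the green key (30 mm diameter); press it straight down. The three keys stand in a row, 55 mm apart, in varying order, on a grey console 190 x 85 mm, 45 mm high
- parts_box: cardboard box 85 x 60 x 35 mm beyond the stage; a bystander, origin at the centre of its underside
- pliers: red-handled pliers about 150 mm long, beyond the stage; a bystander, origin at the centre of its underside
- jar: amber jar with a white cap, 56 mm diameter, 75 mm high, beyond the console; a bystander, origin at the centre of its underside
- mug: white mug, 76 mm diameter, 90 mm high, at the left; a bystander, origin at the centre of its underside
Things that resemble listed ones, but are neither listed nor needed, are in the scene too. Leave any white look-alike of the collet alone. What is shaped like the board3 but purple is not meant.

How it is judged:
By the outcome, as a careful person would: the job done as asked, in the order asked, and still so for the second after the job is handed in, with the robot touching nothing.
Of round_bar, hex_bar only 1 to 1 are there at a start; the rules pass over those that are not, and their reading is None.
Of board1, board2, board3 only 1 to 3 are there at a start; the rules pass over those that are not, and their reading is None.
At some moment in a run one of board1, board2, board3 may be knocked a few centimetres aside while the robot is not near it.
It also fails if it takes over 210 s, if anything falls off the work surface, if the arm or the gripper's body presses on something with over 40 N, if the wrist force passes 120 N, or if a joint passes its speed limit or range.

### The arm

A 6-joint arm with a two-finger parallel gripper is mounted at the origin on the work surface. World frame = base frame: x ahead of the robot, y to its left, z up, the work surface at z = 0. Lengths are in m, angles in degrees, forces in N, time in s.
With the tool pointing down it reaches from about 0.25 to 0.725 m from the base axis. Payload 9.7 kg.
Tool frame: the origin (TCP) lies at the very end of the fingers, on their centre line; the grasp point (between the pads) lies 19 mm behind it; z points along the fingers, y is the line along which they close (so a half turn about z gives the same grasp; the last joint's range is limited). The gripper opens to 85 mm and grips with 20 to 120 N. Pads are 22 mm wide; open, the fingers measure 114 mm over their backs; the gripper's body (76 mm by 85 mm) begins 54 mm behind the grasp point. The pads swing forward as they close: fully open they stand 13 mm farther back than shut.
Start: joints at [65.088, 4.979, 10.078, 95.1, 0, 90], TCP at [0.232, 0.499, 0.196] pointing down, gripper open.
Joint ranges: [-179.16, 179.16], [-48.56, 103.87], [-65.8, 70.77], [-126.05, 130.52], [-82.76, 87.17], [-180, 180]. Speed limits (degrees/s): [127.2, 127.2, 147.25, 180, 180, 180].

### API

Orientations are given as [roll, pitch, yaw] about the fixed x, y, z axes, in that order (R = Rz(yaw) Ry(pitch) Rx(roll)).
In Python, from workcell import telemetry, optics, workorder gives the robot as it stands.
- The arm moves only by the shell command python3 -m handwheel 'ROWS' [FORCE]. ROWS is JSON, a list of rows, each an object of numbers: "tx", "ty", "tz": the shift along the tool's x, y, z in m; "ax", "ay", "az": the turn, a rotation vector about the tool's x, y, z in degrees; "jaw": the gripper command: -1 is shut, 1 is fully open, values between are in proportion. A call has exactly 10 rows; each row shifts and turns the commanded pose from where the row before left it, along the tool's axes as they then stand; what a row does not reach is not made up. A row lasts 1/8 s, in which the tool goes at most 62.5 mm and 10.7 degrees, less where a joint would pass 70% of its speed; a pose out of reach is approached as far as the arm can. A call is refused whole if a number of a shift passes 0.0625 or a number of a turn 10.7, either way. A call with a gripper value outside its range is refused whole. The fingers move at their own pace and stop on an object; FORCE is the grip in N (left out, the last holds). Time passes only in rows, so rows that do not move let the fingers close, or fill a call up. It gives the time, the measured TCP pose, the force, the opening and the grip force at its end, in the units of the state.
- telemetry.get_obs(): the state, without advancing time (a new reading comes with each control period).
- optics.camera(name): name is "scene" or "top" or "wrist"; returns a dict with "color" (400x640x3 uint8, red, green, blue), "K" (3x3 intrinsics, pixels), "extrinsics" (4x4, takes a point from camera to world coordinates); the wrist camera has in their place "mount" (4x4, takes a point from camera to tool coordinates, whose origin is the TCP and whose axes are the flange's). Camera axes: x right, y down, z forward; pixel columns grow to the right and rows downward; lengths in m; the calibration is good to about 2 mm. A picture is of the moment at which its call begins: read the wrist's pose just before it. There is no depth.
- workorder.job_done(): hands the job in; it is judged then, once.
The state is a dict: "time": time; "q": joint angles; "qd": joint speeds; "joint_efforts": joint torques, N m; "ee_pos": TCP position; "tcp_rot": TCP orientation; "wrist_force": force on the tool from outside, world axes, zero at the start; "torque": the same for the moment, N m; "opening": finger opening in m; "grasp_force": force on a finger pad.
Only numpy, scipy, OpenCV 4.12 (cv2) and the standard library are available. Lean on these libraries where they do the work, as an engineer would, in place of code of your own. Each camera call takes 0.05 s, during which the arm holds its last target. There are 200 camera calls.

## Working session

There is one attempt and no reset: what is moved stays moved. The work goes in short steps, Python scripts to look and compute and a shell command to move; the robot and the scene stay as the last step left them, time stands still between calls to the robot, and variables do not carry over. Pictures are saved under pics/ and viewed, at most 14 in all, crops included, and the job is handed in when it is done.

```bash
ls; mkdir -p pics
python3 - <<'E'
from workcell import telemetry, optics
import cv2
o=telemetry.get_obs();print({k:o[k] for k in('time','ee_pos','tcp_rot','opening')})
for n in('scene','top'):
    c=optics.camera(n);cv2.imwrite(f'pics/{n}0.png',c['color'][:,:,::-1]);print(n,c['K'].tolist(),c['extrinsics'].round(4).tolist())
c=optics.camera('wrist');print(c['K'].tolist(),c['mount'].round(4).tolist())
E
```

```text
pics
{'time': 0.0, 'ee_pos': array([0.2315671 , 0.49858362, 0.19519087]), 'tcp_rot': array([-1.79926240e+02, -6.15117830e-04,  1.55088472e+02]), 'opening': 0.085375417409153}
scene [[464.4771851791636, 0.0, 311.44861394066027], [0.0, 464.4771851791636, 205.44372046296846], [0.0, 0.0, 1.0]] [[0.2111, 0.7069, -0.6751, 1.3051], [0.9775, -0.1529, 0.1455, -0.1119], [-0.0004, -0.6906, -0.7232, 0.967], [0.0, 0.0, 0.0, 1.0]]
top [[438.00589803595784, 0.0, 323.44080381845555], [0.0, 438.00589803595784, 196.0287669057663], [0.0, 0.0, 1.0]] [[0.0102, -0.9849, 0.1726, 0.2193], [-0.9999, -0.0099, 0.0028, 0.0754], [-0.001, -0.1726, -0.985, 1.5979], [0.0, 0.0, 0.0, 1.0]]
[[299.8618677009597, 0.0, 317.5278728003037], [0.0, 299.8618677009597, 202.5573508080557], [0.0, 0.0, 1.0]] [[0.0002, -0.9529, -0.3032, 0.0782], [1.0, 0.0001, 0.0001, -0.0], [-0.0001, -0.3032, 0.9529, -0.1785], [0.0, 0.0, 0.0, 1.0]]
```

View pics/scene0.png

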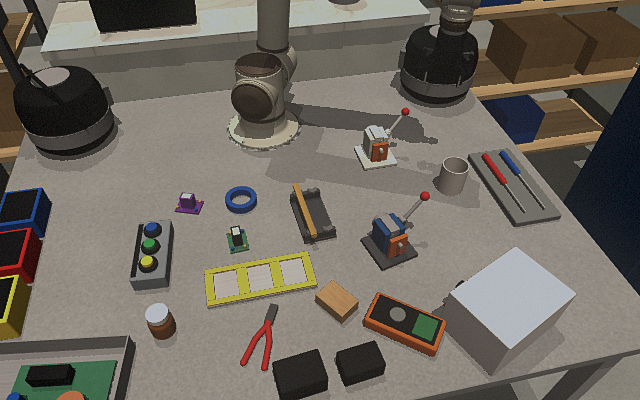

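View pics/top0.png

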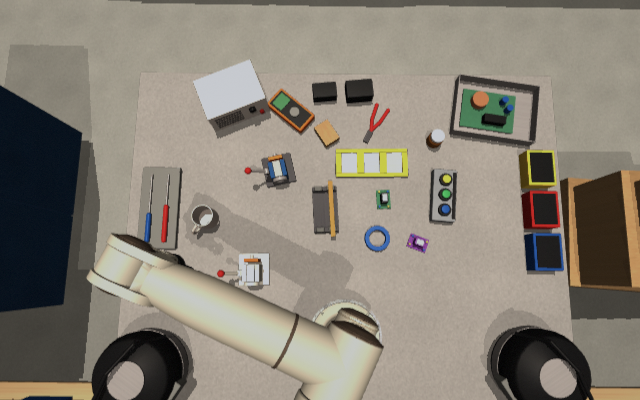

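The top view shows one green board at (384,200); its purple look-alike is at (418,243). The brass hex bar lies in the rack at (331,209). The blue collet is at (279,169), with its white look-alike at (254,270). The stage is at (372,163) and the keys run yellow (446,180), green (446,194), blue (445,210). I'll check these choices in a close crop.

Run:
```python
import cv2
a=cv2.imread('pics/top0.png')[140:255,235:465];cv2.imwrite('pics/topc.png',cv2.resize(a,(782,391),interpolation=cv2.INTER_CUBIC))
b=cv2.imread('pics/scene0.png')[175:315,120:430];cv2.imwrite('pics/scec.png',cv2.resize(b,None,fx=2.5,fy=2.5,interpolation=cv2.INTER_CUBIC))
```

```text
(no output)
```

View pics/topc.png

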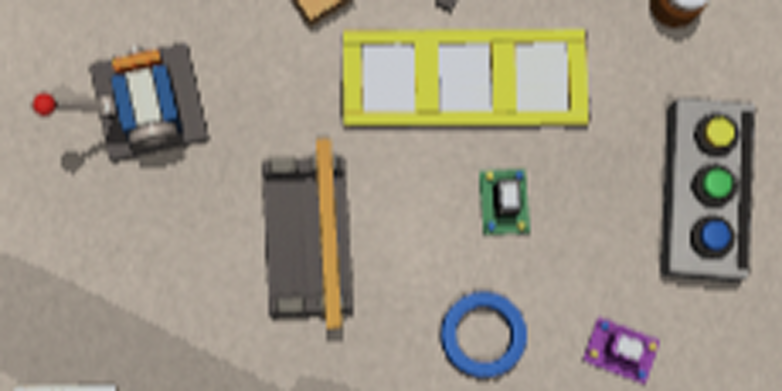

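View pics/scec.png

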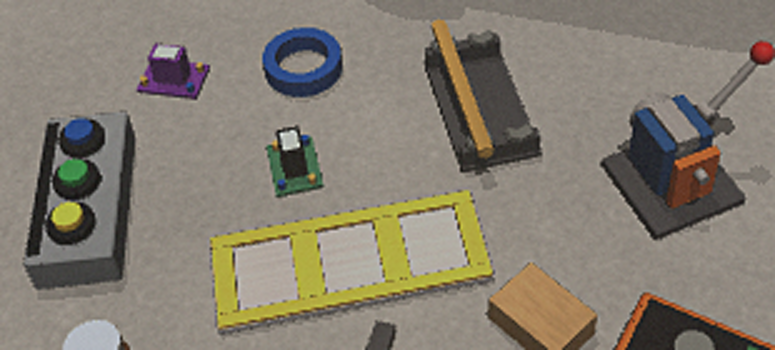

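```bash
cat > h.py <<'E'
import numpy as np
from workcell import telemetry, optics
from scipy.spatial.transform import Rotation as R
def ray(K,E,uv,z):
    d=E[:3,:3]@np.linalg.solve(K,[uv[0],uv[1],1.]);t=(z-E[2,3])/d[2];return (E[:3,3]+t*d)
def proj(K,E,p):
    c=np.linalg.inv(E)@np.append(p,1);q=K@c[:3];return q[:2]/q[2]
KT=np.array([[438.00589803595784,0,323.44080381845555],[0,438.00589803595784,196.0287669057663],[0,0,1]])
ET=np.array([[0.0102,-0.9849,0.1726,0.2193],[-0.9999,-0.0099,0.0028,0.0754],[-0.001,-0.1726,-0.985,1.5979],[0,0,0,1.]])
KS=np.array([[464.4771851791636,0,311.44861394066027],[0,464.4771851791636,205.44372046296846],[0,0,1]])
ES=np.array([[0.2111,0.7069,-0.6751,1.3051],[0.9775,-0.1529,0.1455,-0.1119],[-0.0004,-0.6906,-0.7232,0.967],[0,0,0,1.]])
def wrist(name=None):
    import cv2
    o=telemetry.get_obs();E=np.eye(4);E[:3,:3]=R.from_euler('xyz',o['tcp_rot'],degrees=True).as_matrix();E[:3,3]=o['ee_pos']
    c=optics.camera('wrist')
    if name: cv2.imwrite(name,c['color'][:,:,::-1])
    np.savez('w.npz',K=c['K'],E=E@c['mount']);return c['color'],c['K'],E@c['mount']
def dlt(p,yaw):
    """tool-frame shift (tx,ty,tz) and az to bring TCP to p with tool down, tool y-axis at given world yaw (mod 180)"""
    o=telemetry.get_obs();M=R.from_euler('xyz',o['tcp_rot'],degrees=True)
    y=M.as_matrix()[:,1];cur=np.degrees(np.arctan2(y[1],y[0]))
    dz=(yaw-cur+90)%180-90
    print('pos',o['ee_pos'].round(4),'rot',o['tcp_rot'].round(2),'shift',M.inv().apply(np.array(p)-o['ee_pos']).round(4),'az(world+ => tool az=',round(-dz,2),') q6',o['q'][5].round(1))
E
python3 - <<'E'
from h import *
def T(l,z,n):
    P=np.array([ray(KT,ET,(u/3.4+235,v/3.4+140),z) for u,v in l]);print(n,P[:,:2].round(4).tolist(),'mean',P.mean(0).round(4));return P
def ang(a,b): d=b-a;print('  ang',np.degrees(np.arctan2(d[1],d[0])).round(2),'len',np.linalg.norm(d).round(4))
p=T([(323,140),(334,335)],.046,'bar');ang(p[1],p[0])
p=T([(264,157),(345,155),(352,316),(270,318)],.03,'rack');ang(p[3],p[0]);ang(p[2],p[1]);ang(p[1],p[0])
p=T([(344,30),(587,30),(589,126),(342,127)],.014,'stage');ang(p[1],p[0]);ang(p[2],p[3]);ang(p[3],p[0])
p=T([(480,172),(522,169),(530,233),(485,235)],.005,'board');ang(p[3],p[0]);ang(p[2],p[1]);ang(p[1],p[0])
p=T([(720,133),(717,185),(714,238)],.055,'keys');ang(p[2],p[0])
p=T([(92,64),(190,44),(208,141),(110,163)],.008,'collet');ang(p[3],p[0]);ang(p[2],p[1]);ang(p[1],p[0]);ang(p[2],p[3])
p=T([(44,104)],.13,'knob')
# knob triangulate: scene crop (763,53)
a=[ray(KT,ET,(44/3.4+235,104/3.4+140),z) for z in (.1,.2)];b=[ray(KS,ES,(763/2.5+120,53/2.5+175),z) for z in(.1,.2)]
def tri(a,b):
    u=a[1]-a[0];v=b[1]-b[0];s=np.linalg.lstsq(np.c_[u,-v],b[0]-a[0],rcond=None)[0];q=a[0]+s[0]*u;r=b[0]+s[1]*v;print('tri',q.round(4),r.round(4))
tri(a,b)
for k,(t,s) in {'y':((720,133),(67,217)),'g':((717,185),(75,174)),'b':((714,238),(82,132))}.items():
    print(k);tri([ray(KT,ET,(t[0]/3.4+235,t[1]/3.4+140),z) for z in (.0,.1)],[ray(KS,ES,(s[0]/2.5+120,s[1]/2.5+175),z) for z in(.0,.1)])
dlt((0.4,.1,.3),90)
E
```

```text
bar [[0.546, 0.0566], [0.339, 0.0436]] mean [0.4425 0.0501 0.046 ]
  ang 3.6 len 0.2075
rack [[0.5301, 0.1196], [0.5332, 0.0327], [0.3604, 0.0245], [0.3574, 0.1108]] mean [0.4453 0.0719 0.03  ]
  ang 2.92 len 0.173
  ang 2.73 len 0.173
  ang 92.01 len 0.087
stage [[0.6766, 0.0341], [0.6793, -0.2333], [0.5712, -0.233], [0.5674, 0.0357]] mean [ 0.6236 -0.0991  0.014 ]
  ang 90.57 len 0.2674
  ang 90.81 len 0.2687
  ang -0.84 len 0.1092
board [[0.5208, -0.1149], [0.5246, -0.1607], [0.4543, -0.1682], [0.4516, -0.1196]] mean [ 0.4878 -0.1409  0.005 ]
  ang 3.86 len 0.0693
  ang 6.14 len 0.0707
  ang 94.72 len 0.0459
keys [[0.5559, -0.3634], [0.4999, -0.3581], [0.4436, -0.3529]] mean [ 0.4998 -0.3582  0.055 ]
  ang -5.38 len 0.1128
collet [[0.6369, 0.311], [0.6607, 0.2037], [0.5517, 0.1815], [0.5262, 0.2876]] mean [0.5939 0.246  0.008 ]
  ang 11.93 len 0.1132
  ang 11.48 len 0.1113
  ang 102.5 len 0.1099
  ang 103.51 len 0.1091
knob [[0.5627, 0.34]] mean [0.5627 0.34   0.13  ]
tri [0.5607 0.3385 0.1386] [0.5614 0.3407 0.1392]
y
tri [ 0.5554 -0.3628  0.0572] [ 0.5555 -0.3597  0.0563]
g
tri [ 0.4999 -0.3581  0.055 ] [ 0.5    -0.354   0.0539]
b
tri [ 0.4436 -0.3529  0.0548] [ 0.4437 -0.3483  0.0535]
pos [0.2316 0.4986 0.1954] rot [-179.94    0.    155.09] shift [-0.3207 -0.2907 -0.1043] az(world+ => tool az= -24.91 ) q6 90.0
```

```bash
python3 -c "
from h import *
dlt((.44,.13,.30),93)"
```

```text
pos [0.2316 0.4986 0.1954] rot [-179.94    0.    155.09] shift [-0.3443 -0.2466 -0.1044] az(world+ => tool az= -27.91 ) q6 90.0
```

```bash
python3 -m handwheel '[{"tz":-0.052},{"tz":-0.052},{"tx":-0.0574,"ty":-0.0411},{"tx":-0.0574,"ty":-0.0411},{"tx":-0.0574,"ty":-0.0411},{"tx":-0.0574,"ty":-0.0411},{"tx":-0.0574,"ty":-0.0411},{"tx":-0.0574,"ty":-0.0411,"az":-9.3},{"az":-9.3},{"az":-9.3}]' 60
python3 - <<'E'
from h import *
import cv2
c,K,E=wrist('pics/w1.png')
o=telemetry.get_obs();print(o['ee_pos'],o['tcp_rot'],o['time'])
E
```

```text
[0.2316117  0.49868232 0.19543781] [-1.79952355e+02  1.03759147e-03  1.55088305e+02] 0.2$[0]: bad value
```

View pics/w1.png

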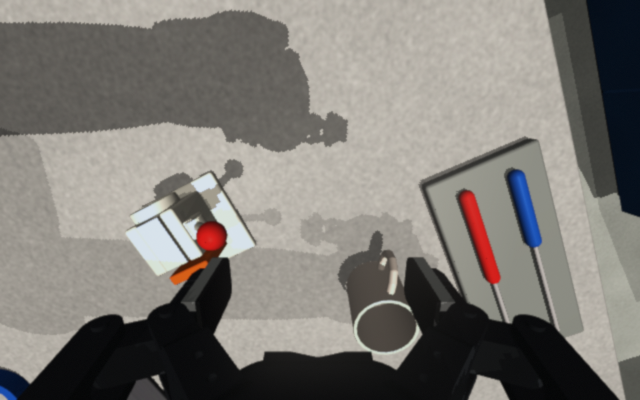

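The move was refused: the rows apparently need every number. The arm hasn't moved, and the picture only shows the white look-alike at (190,235) and the mug at (385,300).

```bash
python3 -m handwheel '[{"tx":0,"ty":0,"tz":-0.052,"ax":0,"ay":0,"az":0,"jaw":0},{"tx":0,"ty":0,"tz":-0.052,"ax":0,"ay":0,"az":0,"jaw":0},{"tx":-0.0574,"ty":-0.0411,"tz":0,"ax":0,"ay":0,"az":0,"jaw":0},{"tx":-0.0574,"ty":-0.0411,"tz":0,"ax":0,"ay":0,"az":0,"jaw":0},{"tx":-0.0574,"ty":-0.0411,"tz":0,"ax":0,"ay":0,"az":0,"jaw":0},{"tx":-0.0574,"ty":-0.0411,"tz":0,"ax":0,"ay":0,"az":0,"jaw":0},{"tx":-0.0574,"ty":-0.0411,"tz":0,"ax":0,"ay":0,"az":0,"jaw":0},{"tx":-0.0574,"ty":-0.0411,"tz":0,"ax":0,"ay":0,"az":-9.3,"jaw":0},{"tx":0,"ty":0,"tz":0,"ax":0,"ay":0,"az":-9.3,"jaw":0},{"tx":0,"ty":0,"tz":0,"ax":0,"ay":0,"az":-9.3,"jaw":0}]' 60
python3 - <<'E'
from h import *
import cv2
c,K,E=wrist()
cv2.imwrite('pics/w2.png',cv2.resize(c[:,:,::-1],(800,500),interpolation=cv2.INTER_CUBIC))
dlt((.44,.13,.3),93)
E
```

```text
time: 1.45
ee_pos: [0.4142, 0.1764, 0.2998]
tcp_rot: [-180.0, -0.0, -177.7]
wrist_force: [-0.6, 0.1, -0.2]
opening: 0.0429
grasp_force: 0.0
pos [0.4141 0.1767 0.2998] rot [-1.8000e+02 -1.0000e-02 -1.7717e+02] shift [-0.0236 -0.048  -0.0002] az(world+ => tool az= -0.17 ) q6 20.3
```

View pics/w2.png

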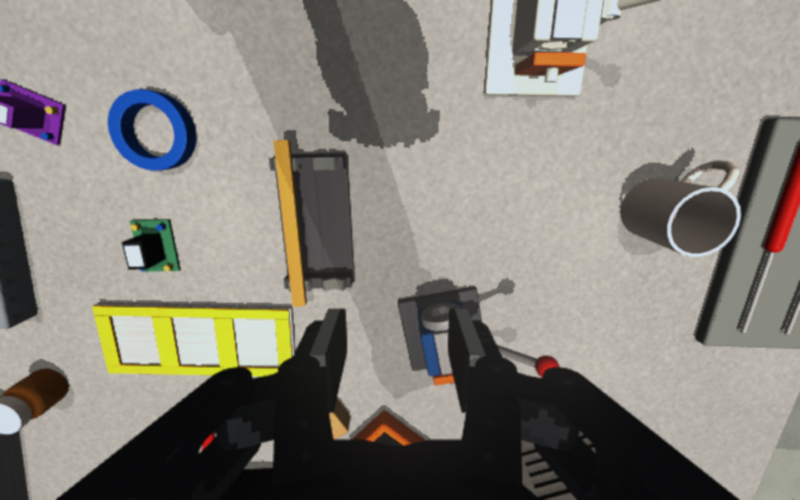

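The wrist view shows the bar from (283,141) to (298,305), collet base corners at (400,299), (476,288) and (413,370), and the knob at (545,367).

Run:
```python
from h import *
w=np.load('w.npz');K,E=w['K'],w['E']
def W(u,v,z): return ray(K,E,(u/1.25,v/1.25),z).round(4)
print('bar',W(282,141,.048),W(298,305,.046))
print('rack rect(47mm posts far y side)',W(349,153,.03),W(353,286,.03))
print('collet base',W(400,299,.008),W(476,288,.008),W(413,370,.008)); print('knob',W(545,367,.139))
print('board',W(140,220,.005),W(171,219,.005),W(180,270,.005))
print('stage',W(94,306,.016),W(291,307,.016),W(292,373,.016),W(110,375,.016))
a=W(400,299,.008)-W(476,288,.008);print(np.degrees(np.arctan2(a[1],a[0])))
a=W(413,370,.008)-W(400,299,.008);print(np.degrees(np.arctan2(a[1],a[0])))
dlt((.412,.048,.15),93)
```

```text
bar [0.3486 0.0475 0.048 ] [0.5473 0.0568 0.046 ]
rack rect(47mm posts far y side) [0.3593 0.1189 0.03  ] [0.5253 0.1245 0.03  ]
collet base [0.5511 0.1865 0.008 ] [0.5306 0.2888 0.008 ] [0.6635 0.2104 0.008 ]
knob [0.563  0.3386 0.139 ]
board [ 0.4552 -0.153   0.005 ] [ 0.4523 -0.1129  0.005 ] [ 0.5221 -0.1107  0.005 ]
stage [ 0.5748 -0.2275  0.016 ] [0.5654 0.0391 0.016 ] [0.6701 0.0359 0.016 ] [ 0.6843 -0.2267  0.016 ]
-78.66852776026026
12.004214985763417
pos [0.4141 0.1767 0.2998] rot [-1.8000e+02 -1.0000e-02 -1.7717e+02] shift [ 0.0084 -0.1285  0.1498] az(world+ => tool az= -0.17 ) q6 20.3
```

```bash
python3 -m handwheel '[{"tx":0.0034,"ty":-0.0424,"tz":0,"ax":0,"ay":0,"az":0,"jaw":0},{"tx":0,"ty":-0.0423,"tz":0,"ax":0,"ay":0,"az":0,"jaw":0},{"tx":0,"ty":-0.0423,"tz":0,"ax":0,"ay":0,"az":0,"jaw":0},{"tx":0,"ty":0,"tz":0.055,"ax":0,"ay":0,"az":0,"jaw":0},{"tx":0,"ty":0,"tz":0.055,"ax":0,"ay":0,"az":0,"jaw":0},{"tx":0,"ty":0,"tz":0.055,"ax":0,"ay":0,"az":0,"jaw":0},{"tx":0,"ty":0,"tz":0.055,"ax":0,"ay":0,"az":0,"jaw":0},{"tx":0,"ty":0,"tz":0.028,"ax":0,"ay":0,"az":0,"jaw":0},{"tx":0,"ty":0,"tz":0.028,"ax":0,"ay":0,"az":0,"jaw":0},{"tx":0,"ty":0,"tz":0,"ax":0,"ay":0,"az":0,"jaw":0}]' 60
python3 - <<'E'
from h import *
import cv2
c,K,E=wrist()
cv2.imwrite('pics/w3.png',cv2.resize(c[150:,120:520,::-1],None,fx=2,fy=2))
dlt((.417,.0495,.024),93)
E
```

```text
time: 2.75
ee_pos: [0.4137, 0.0503, 0.0222]
tcp_rot: [-180.0, -0.2, -177.9]
wrist_force: [-0.3, -0.8, 0.4]
opening: 0.0428
grasp_force: 0.0
pos [0.4147 0.0504 0.0238] rot [-1.7999e+02 -7.0000e-02 -1.7791e+02] shift [-0.0023 -0.001  -0.0002] az(world+ => tool az= -0.91 ) q6 4.8
```

View pics/w3.png

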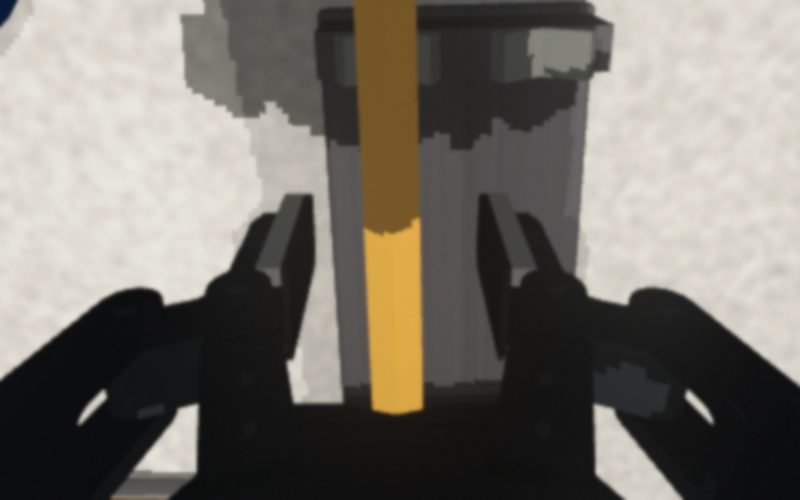

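The bar sits centred between the pads (bar at 395, pads at 313 and 479). I'll close and lift.

```bash
python3 -m handwheel '[{"tx":0,"ty":0,"tz":0,"ax":0,"ay":0,"az":0,"jaw":-1},{"tx":0,"ty":0,"tz":0,"ax":0,"ay":0,"az":0,"jaw":-1},{"tx":0,"ty":0,"tz":0,"ax":0,"ay":0,"az":0,"jaw":-1},{"tx":0,"ty":0,"tz":0,"ax":0,"ay":0,"az":0,"jaw":-1},{"tx":0,"ty":0,"tz":0,"ax":0,"ay":0,"az":0,"jaw":-1},{"tx":0,"ty":0,"tz":-0.02,"ax":0,"ay":0,"az":0,"jaw":-1},{"tx":0,"ty":0,"tz":-0.03,"ax":0,"ay":0,"az":0,"jaw":-1},{"tx":0,"ty":0,"tz":-0.03,"ax":0,"ay":0,"az":0,"jaw":-1},{"tx":0,"ty":0,"tz":-0.03,"ax":0,"ay":0,"az":0,"jaw":-1},{"tx":0,"ty":0,"tz":0,"ax":0,"ay":0,"az":0,"jaw":-1}]' 60
python3 - <<'E'
from h import *
# predicted collet geometry
yaw=np.radians(11.9);d=np.array([np.cos(yaw),np.sin(yaw)]);n=np.array([-d[1],d[0]])
c=np.mean([[.5939,.2460],[(.5306+.6635)/2,(.2888+.2104)/2]],axis=0);print('base centre',c)
k=np.array([.5617,.3390]);print('knob rel base centre',(k-c)@d,(k-c)@n)
E
```

```text
time: 4.05
ee_pos: [0.4164, 0.0504, 0.1359]
tcp_rot: [180.0, 0.2, -177.8]
wrist_force: [0.4, -0.2, -0.0]
opening: -0.0
grasp_force: 0.0
base centre [0.595475 0.2478  ]
knob rel base centre -0.014243319263639934 0.0962045658030534
```

The grip closed on nothing, so I'll look.

Run:
```python
from h import *
import cv2
c,K,E=wrist()
cv2.imwrite('pics/w4.png',c[:,:,::-1])
t=optics.camera('top')['color'];cv2.imwrite('pics/top4.png',cv2.resize(t[140:255,235:465,::-1],(782,391),interpolation=cv2.INTER_CUBIC))
a=cv2.imread('pics/w4.png');b=cv2.resize(cv2.imread('pics/top4.png'),(480,240));m=np.zeros((400,800,3),np.uint8)
m[:200,:320]=cv2.resize(a,(320,200));m=np.vstack([cv2.resize(a[50:,:],(640,350)),cv2.resize(b,(640,240))]);cv2.imwrite('pics/m4.png',m)
```

```text
(no output)
```

View pics/m4.png

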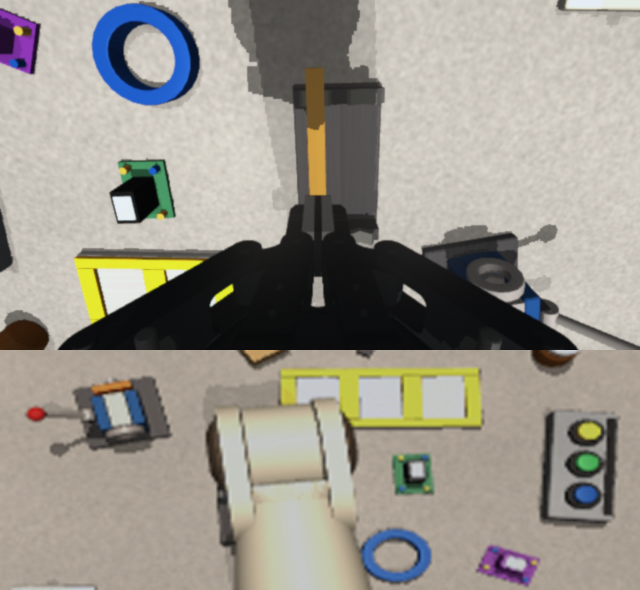

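```bash
python3 -m handwheel '[{"tx":0,"ty":0,"tz":0,"ax":0,"ay":0,"az":0,"jaw":-0.1},{"tx":0,"ty":0,"tz":0,"ax":0,"ay":0,"az":0,"jaw":-0.1},{"tx":0,"ty":0,"tz":0,"ax":0,"ay":0,"az":0,"jaw":-0.1},{"tx":0,"ty":0,"tz":0,"ax":0,"ay":0,"az":0,"jaw":-0.1},{"tx":0,"ty":0,"tz":0.03,"ax":0,"ay":0,"az":0,"jaw":-0.1},{"tx":0,"ty":0,"tz":0.03,"ax":0,"ay":0,"az":0,"jaw":-0.1},{"tx":0,"ty":0,"tz":0.03,"ax":0,"ay":0,"az":0,"jaw":-0.1},{"tx":0,"ty":0,"tz":0.022,"ax":0,"ay":0,"az":0,"jaw":-0.1},{"tx":0,"ty":0,"tz":0,"ax":0,"ay":0,"az":-0.7,"jaw":-0.1},{"tx":0,"ty":0,"tz":0,"ax":0,"ay":0,"az":0,"jaw":-0.1}]' 60
python3 -m handwheel '[{"tx":0,"ty":0,"tz":0,"ax":0,"ay":0,"az":0,"jaw":-1},{"tx":0,"ty":0,"tz":0,"ax":0,"ay":0,"az":0,"jaw":-1},{"tx":0,"ty":0,"tz":0,"ax":0,"ay":0,"az":0,"jaw":-1},{"tx":0,"ty":0,"tz":0,"ax":0,"ay":0,"az":0,"jaw":-1},{"tx":0,"ty":0,"tz":0,"ax":0,"ay":0,"az":0,"jaw":-1},{"tx":0,"ty":0,"tz":0,"ax":0,"ay":0,"az":0,"jaw":-1},{"tx":0,"ty":0,"tz":0,"ax":0,"ay":0,"az":0,"jaw":-1},{"tx":0,"ty":0,"tz":0,"ax":0,"ay":0,"az":0,"jaw":-1},{"tx":0,"ty":0,"tz":0,"ax":0,"ay":0,"az":0,"jaw":-1},{"tx":0,"ty":0,"tz":0,"ax":0,"ay":0,"az":0,"jaw":-1}]' 60
```

```text
time: 5.4
ee_pos: [0.4157, 0.0504, 0.0229]
tcp_rot: [180.0, 0.1, -177.1]
wrist_force: [0.1, -1.1, -0.4]
opening: 0.0382
grasp_force: 0.0
time: 6.65
ee_pos: [0.4152, 0.0503, 0.0219]
tcp_rot: [-180.0, -0.0, -177.1]
wrist_force: [0.7, -0.1, 0.5]
opening: 0.0
grasp_force: 0.0
```

Run:
```python
from h import *
import cv2
c,K,E=wrist()
s=optics.camera('scene')['color'][150:270,240:380]
m=np.hstack([cv2.resize(c[100:,160:480],(400,375)),cv2.resize(s,(400,375),interpolation=cv2.INTER_CUBIC)])[:,:,::-1];cv2.imwrite('pics/m5.png',m)
o=telemetry.get_obs();print(o)
print(proj(K,E,o['ee_pos']))
```

```text
{'time': 6.75, 'q': array([ 6.91063490e+00, -1.30962566e+01, -2.62114521e+01,  7.68835518e+01,
       -8.02614974e-04,  4.04311128e+00]), 'qd': array([ 0.03769083, -0.01396074, -0.08625583,  0.04063873,  0.07215642,
       -0.03455706]), 'joint_efforts': array([-4.31995049e-04, -3.20840263e+01,  4.64764524e+01,  9.99752810e-04,
       -2.18486884e-04, -2.72587806e-05]), 'ee_pos': array([0.41524139, 0.05032341, 0.02191118]), 'tcp_rot': array([-1.79999288e+02,  1.30629150e-03, -1.77132476e+02]), 'wrist_force': array([0.44930731, 0.29085245, 0.16592093]), 'torque': array([-0.02043815, -0.04885399,  0.00623522]), 'grasp_force': 0.0, 'opening': 0.00016931828490989703}
[317.05420195 234.06873867]
```

View pics/m5.png

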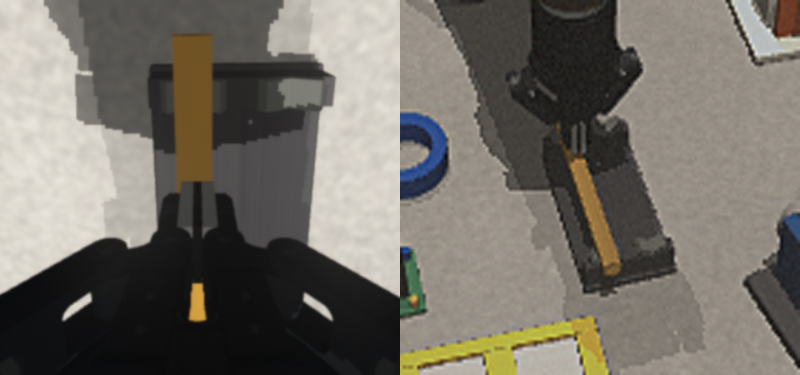

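Run:
```python
from h import *
for z in (.022,.04,.051,.06,.07): print(z,proj(KS,ES,(.4152,.0503,z)).round(1))
for p in [(.348,.0465,.05),(.547,.056,.042)]: print(p,proj(KS,ES,p).round(1))
print('bar front end seen',240+610/2.857,150+268/3.125)
w=np.load('w.npz')
for x in(.348,.40,.45):
  for s in(-.008,.008): print(x,proj(w['K'],w['E'],(x,.0503+s+(x-.4152)*.049,.042)).round(1))
print('seen bar near end',160+174/1.25,160+212/1.25,100+36/1.25)
for x in(0.011,0,-.011):
  for z in(.022,.04,.05,.06): print('tip',x,z,proj(w['K'],w['E'],(.4152-x,.0503,z)).round(1))
```

```text
0.022 [301.2 205. ]
0.04 [301.1 200.6]
0.051 [301.  197.8]
0.06 [300.9 195.5]
0.07 [300.9 192.9]
(0.348, 0.0465, 0.05) [295.1 181.9]
(0.547, 0.056, 0.042) [313.2 235.2]
bar front end seen 453.51067553377663 235.76
0.348 [301.5 128.4]
0.348 [332.6 130. ]
0.4 [302.9 222.9]
0.4 [331.1 224.2]
0.45 [304.  298.5]
0.45 [329.9 299.7]
seen bar near end 299.2 329.6 128.8
tip 0.011 0.022 [317.9 218.1]
tip 0.011 0.04 [317.9 229.1]
tip 0.011 0.05 [317.9 236.2]
tip 0.011 0.06 [318.  244.2]
tip 0 0.022 [317.  234.1]
tip 0 0.04 [317.  246.4]
tip 0 0.05 [316.9 254.3]
tip 0 0.06 [316.9 263.2]
tip -0.011 0.022 [316.2 249.5]
tip -0.011 0.04 [316.1 263. ]
tip -0.011 0.05 [316.  271.8]
tip -0.011 0.06 [315.9 281.5]
```

The finger tips show above the bar (tip at (197,182)) although the TCP reads 0.022. So the real tips sit about 30 mm higher than the TCP reading. I'll open and descend gently, watching the force.

```bash
python3 -m handwheel '[{"tx":0,"ty":0,"tz":0,"ax":0,"ay":0,"az":0,"jaw":-0.2},{"tx":0,"ty":0,"tz":0,"ax":0,"ay":0,"az":0,"jaw":-0.2},{"tx":0,"ty":0,"tz":0,"ax":0,"ay":0,"az":0,"jaw":-0.2},{"tx":0,"ty":0,"tz":0,"ax":0,"ay":0,"az":0,"jaw":-0.2},{"tx":0,"ty":0,"tz":0,"ax":0,"ay":0,"az":0,"jaw":-0.2},{"tx":0,"ty":0,"tz":0.003,"ax":0,"ay":0,"az":0,"jaw":-0.2},{"tx":0,"ty":0,"tz":0.003,"ax":0,"ay":0,"az":0,"jaw":-0.2},{"tx":0,"ty":0,"tz":0.003,"ax":0,"ay":0,"az":0,"jaw":-0.2},{"tx":0,"ty":0,"tz":0.003,"ax":0,"ay":0,"az":0,"jaw":-0.2},{"tx":0,"ty":0,"tz":0,"ax":0,"ay":0,"az":0,"jaw":-0.2}]' 60
python3 - <<'E'
from h import *
import cv2
c,K,E=wrist();cv2.imwrite('pics/w6.png',cv2.resize(c[150:,160:480,::-1],None,fx=2.3,fy=2.3))
E
```

```text
time: 8.0
ee_pos: [0.4151, 0.0503, 0.0096]
tcp_rot: [-180.0, -0.0, -177.1]
wrist_force: [-0.1, -0.1, 0.5]
opening: 0.0341
grasp_force: 0.0
```

View pics/w6.png

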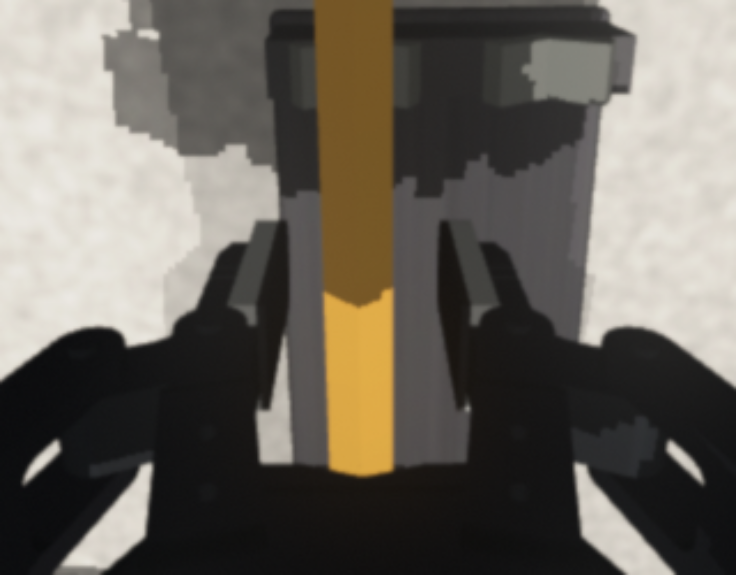

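The pads, 34 mm apart, show 65 px wide, so they are about 157 mm deep. That confirms the real tips are about 35 mm above the reported TCP. I'll descend another 15 mm and close.

```bash
python3 -m handwheel '[{"tx":0,"ty":0,"tz":0.004,"ax":0,"ay":0,"az":0,"jaw":-0.2},{"tx":0,"ty":0,"tz":0.004,"ax":0,"ay":0,"az":0,"jaw":-0.2},{"tx":0,"ty":0,"tz":0.004,"ax":0,"ay":0,"az":0,"jaw":-0.2},{"tx":0,"ty":0,"tz":0.003,"ax":0,"ay":0,"az":0,"jaw":-0.2},{"tx":0,"ty":0,"tz":0,"ax":0,"ay":0,"az":0,"jaw":-0.2},{"tx":0,"ty":0,"tz":0,"ax":0,"ay":0,"az":0,"jaw":-1},{"tx":0,"ty":0,"tz":0,"ax":0,"ay":0,"az":0,"jaw":-1},{"tx":0,"ty":0,"tz":0,"ax":0,"ay":0,"az":0,"jaw":-1},{"tx":0,"ty":0,"tz":0,"ax":0,"ay":0,"az":0,"jaw":-1},{"tx":0,"ty":0,"tz":0,"ax":0,"ay":0,"az":0,"jaw":-1}]' 60
```

```text
time: 9.3
ee_pos: [0.4155, 0.0494, -0.0046]
tcp_rot: [-179.9, 0.0, -177.2]
wrist_force: [-0.5, -6.7, 3.6]
opening: 0.0145
grasp_force: 59.2
```

```bash
python3 -m handwheel '[{"tx":0,"ty":0,"tz":-0.01,"ax":0,"ay":0,"az":0,"jaw":-1},{"tx":0,"ty":0,"tz":-0.03,"ax":0,"ay":0,"az":0,"jaw":-1},{"tx":0,"ty":0,"tz":-0.03,"ax":0,"ay":0,"az":0,"jaw":-1},{"tx":0,"ty":0.03,"tz":-0.03,"ax":0,"ay":0,"az":0,"jaw":-1},{"tx":0.01,"ty":0.03,"tz":-0.01,"ax":0,"ay":0,"az":0,"jaw":-1},{"tx":0.01,"ty":0,"tz":0,"ax":0,"ay":0,"az":0,"jaw":-1},{"tx":0.01,"ty":0,"tz":0,"ax":0,"ay":0,"az":-3,"jaw":-1},{"tx":0.01,"ty":0,"tz":0,"ax":0,"ay":0,"az":-3,"jaw":-1},{"tx":0,"ty":0,"tz":0,"ax":0,"ay":0,"az":-3,"jaw":-1},{"tx":0,"ty":0,"tz":0,"ax":0,"ay":0,"az":0,"jaw":-1}]' 60
python3 - <<'E'
from h import *
import cv2
c,K,E=wrist();cv2.imwrite('pics/w7f.png',c[:,:,::-1]);cv2.imwrite('pics/w7.png',cv2.resize(c[100:,220:560,::-1],None,fx=2,fy=2))
dlt((.4,.1,.1),102)
E
```

```text
time: 10.55
ee_pos: [0.3719, 0.1073, 0.1047]
tcp_rot: [-180.0, -0.0, -168.2]
wrist_force: [1.2, -0.3, -3.1]
opening: 0.0146
grasp_force: 59.1
pos [0.372  0.1074 0.1047] rot [-1.8000e+02 -3.0000e-02 -1.6821e+02] shift [-0.0259 -0.0129  0.0047] az(world+ => tool az= -0.21 ) q6 4.3
```

View pics/w7.png

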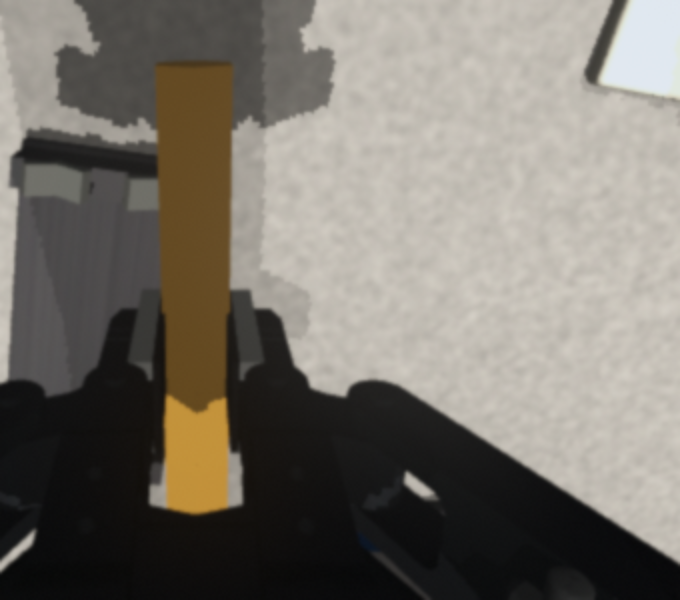

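The bar is firmly held, with its tail end at (193,62) in the crop and the collet hidden behind the gripper. To refine the collet I'll use one montage of the earlier pictures.

Run:
```python
import cv2,numpy as np
a=cv2.imread('pics/w4.png')[270:400,420:553];b=cv2.imread('pics/w2.png')[270:400,390:523];
c=cv2.imread('pics/top0.png')[145:195,240:307];d=cv2.imread('pics/scene0.png')[180:270,360:480]
f=lambda i:cv2.resize(i,(400,300),interpolation=cv2.INTER_CUBIC)
cv2.imwrite('pics/m8.png',np.vstack([np.hstack([f(a),f(b)]),np.hstack([f(c),f(d)])]))
```

View pics/m8.png

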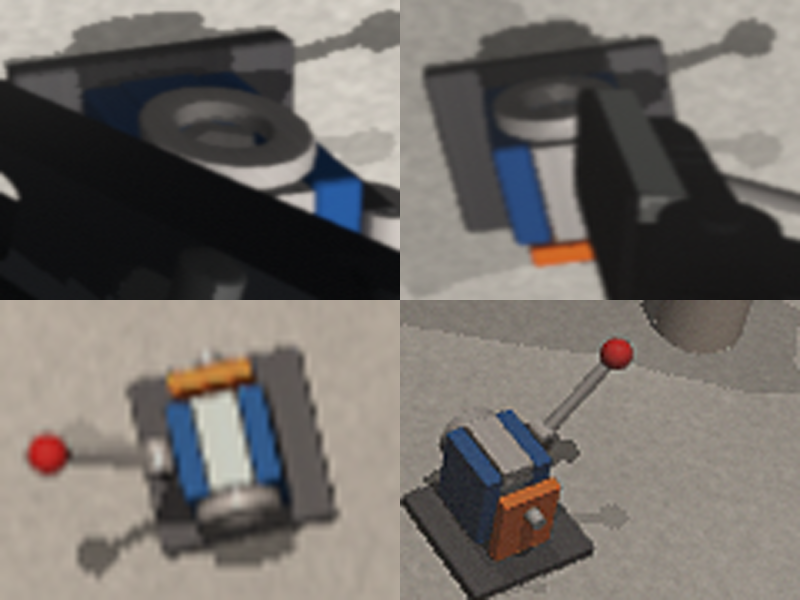

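Run:
```python
from h import *
w=np.load('w.npz');K=w['K']
M=np.array([[0.0002,-0.9529,-0.3032,0.0782],[1,.0001,.0001,0],[-.0001,-.3032,.9529,-.1785],[0,0,0,1]])
def pose(p,r): E=np.eye(4);E[:3,:3]=R.from_euler('xyz',r,degrees=True).as_matrix();E[:3,3]=p;return E@M
E4=pose((.4164,.0504,.1345),(180,0.05,-177.6));E2=pose((.4141,.1767,.2998),(180,0,-177.17))
print('mouth w4',ray(K,E4,(494.5,324.8),.06),'w2',ray(K,E2,(352.7,248.2),.06))
a=ray(KT,ET,(275.68,160.33),.086);b=ray(KT,ET,(280.03,178.33),.086);print('axis top',a,b,np.degrees(np.arctan2(*(a-b)[[1,0]])),np.linalg.norm(a-b))
# bar tail & position in gripper: now
E=w['E'];z=.1047+.0466+.009
print('tail',ray(K,E,(220+193/2,100+62/2),z), 'front dir'); 
# decoy check: knob re-triang, base
yaw=np.radians(11.9);d=np.array([np.cos(yaw),np.sin(yaw)]);n=np.array([-d[1],d[0]])
bc=np.array([.5955,.2478])
for nm,p in [('w4',ray(K,E4,(494.5,324.8),.06)),('w2',ray(K,E2,(352.7,248.2),.06)),('a',a),('b',b),('knob',np.array([.5617,.339]))]:
    print(nm,((p[:2]-bc)@d).round(4),((p[:2]-bc)@n).round(4))
```

```text
mouth w4 [0.54168949 0.23599821 0.06      ] w2 [0.53984354 0.23714594 0.06      ]
axis top [0.61137534 0.25081451 0.086     ] [0.54610909 0.23355881 0.086     ] 14.809536627315683 0.06750883426242023
tail [0.30443769 0.09316417 0.1603    ] front dir
w4 -0.0551 -0.0005
w2 -0.0567 0.0011
a 0.0162 -0.0003
b -0.0513 -0.0038
knob -0.0143 0.0962
```

Two views agree on the mouth at (0.541, 0.2365), yaw 12°, and the knob, base and body positions are consistent with that. Now I'll line up about 30 mm in front of the mouth.

```bash
python3 -m handwheel '[{"tx":-0.0103,"ty":0.0305,"tz":0,"ax":0,"ay":0,"az":-0.2,"jaw":-1},{"tx":-0.0103,"ty":0.0305,"tz":0,"ax":0,"ay":0,"az":0,"jaw":-1},{"tx":-0.0103,"ty":0.0305,"tz":0,"ax":0,"ay":0,"az":0,"jaw":-1},{"tx":0,"ty":0,"tz":0.022,"ax":0,"ay":0,"az":0,"jaw":-1},{"tx":0,"ty":0,"tz":0.022,"ax":0,"ay":0,"az":0,"jaw":-1},{"tx":0,"ty":0,"tz":0.022,"ax":0,"ay":0,"az":0,"jaw":-1},{"tx":0,"ty":0,"tz":0.022,"ax":0,"ay":0,"az":0,"jaw":-1},{"tx":0,"ty":0,"tz":0,"ax":0,"ay":0,"az":0,"jaw":-1},{"tx":0,"ty":0,"tz":0,"ax":0,"ay":0,"az":0,"jaw":-1},{"tx":0,"ty":0,"tz":0,"ax":0,"ay":0,"az":0,"jaw":-1}]' 60
python3 - <<'E'
from h import *
import cv2
dlt((.3835,.2030,.0154),102)
c=optics.camera('scene')['color'];cv2.imwrite('pics/s9.png',c[:,:,::-1])
h=cv2.cvtColor(c,cv2.COLOR_RGB2HSV);m=cv2.inRange(h,(14,110,60),(28,255,255));m[:170]=0;m[270:]=0;m[:,:280]=0
n,l,s,ce=cv2.connectedComponentsWithStats(m);print(s[1:][s[1:,4]>15])
for nm,p in [('front',(.4911-.1076+.131*.978,.2259-.0229+.131*.208,.062)),('mouth',(.541,.2365,.06))]: print(nm,proj(KS,ES,p))
i=np.argmax([0]+list(s[1:,4]));ys,xs=np.where(l==i);k=ys>ys.max()-3;print('lowest',xs[k].mean(),ys.max(),'right',xs.max(),ys[xs==xs.max()].mean())
E
```

```text
time: 11.85
ee_pos: [0.3841, 0.2039, 0.0179]
tcp_rot: [180.0, 0.1, -168.0]
wrist_force: [0.6, -0.9, -3.3]
opening: 0.0145
grasp_force: 59.4
pos [0.3841 0.2039 0.0179] rot [ 1.7997e+02  8.0000e-02 -1.6795e+02] shift [ 0.0008 -0.0008  0.0025] az(world+ => tool az= 0.05 ) q6 15.9
[[352 175  26  38 222]
 [280 253  32  17 116]]
front [374.11186533 209.863652  ]
mouth [379.68584598 217.9790237 ]
lowest 374.5833333333333 212 right 377 208.5
```

```bash
python3 -m handwheel '[{"tx":0,"ty":-0.0008,"tz":0.0025,"ax":0,"ay":0,"az":0,"jaw":-1},{"tx":0,"ty":0,"tz":0,"ax":0,"ay":0,"az":0,"jaw":-1},{"tx":-0.012,"ty":0,"tz":0,"ax":0,"ay":0,"az":0,"jaw":-1},{"tx":-0.012,"ty":0,"tz":0,"ax":0,"ay":0,"az":0,"jaw":-1},{"tx":-0.012,"ty":0,"tz":0,"ax":0,"ay":0,"az":0,"jaw":-1},{"tx":-0.01,"ty":0,"tz":0,"ax":0,"ay":0,"az":0,"jaw":-1},{"tx":-0.01,"ty":0,"tz":0,"ax":0,"ay":0,"az":0,"jaw":-1},{"tx":-0.01,"ty":0,"tz":0,"ax":0,"ay":0,"az":0,"jaw":-1},{"tx":0,"ty":0,"tz":0,"ax":0,"ay":0,"az":0,"jaw":-1},{"tx":0,"ty":0,"tz":0,"ax":0,"ay":0,"az":0,"jaw":-1}]' 60
```

```text
time: 13.15
ee_pos: [0.4483, 0.2166, 0.0144]
tcp_rot: [-180.0, 0.0, -167.9]
wrist_force: [1.3, -1.0, -1.9]
opening: 0.0142
grasp_force: 59.5
```

```bash
python3 -m handwheel '[{"tx":-0.008,"ty":0,"tz":-0.001,"ax":0,"ay":0,"az":0,"jaw":-1},{"tx":-0.008,"ty":0,"tz":0,"ax":0,"ay":0,"az":0,"jaw":-1},{"tx":-0.008,"ty":0,"tz":0,"ax":0,"ay":0,"az":0,"jaw":-1},{"tx":-0.006,"ty":0,"tz":0,"ax":0,"ay":0,"az":0,"jaw":-1},{"tx":-0.004,"ty":0,"tz":0,"ax":0,"ay":0,"az":0,"jaw":-1},{"tx":-0.003,"ty":0,"tz":0,"ax":0,"ay":0,"az":0,"jaw":-1},{"tx":-0.002,"ty":0,"tz":0,"ax":0,"ay":0,"az":0,"jaw":-1},{"tx":0,"ty":0,"tz":0,"ax":0,"ay":0,"az":0,"jaw":-1},{"tx":0,"ty":0,"tz":0,"ax":0,"ay":0,"az":0,"jaw":-1},{"tx":0,"ty":0,"tz":0,"ax":0,"ay":0,"az":0,"jaw":-1}]' 60
```

```text
time: 14.4
ee_pos: [0.4863, 0.2248, 0.0154]
tcp_rot: [180.0, 0.0, -167.9]
wrist_force: [0.4, 0.5, -2.5]
opening: 0.0142
grasp_force: 59.5
```

Now small steps until it contacts the stop.

```bash
python3 -m handwheel '[{"tx":-0.002,"ty":0,"tz":0,"ax":0,"ay":0,"az":0,"jaw":-1},{"tx":-0.001,"ty":0,"tz":0,"ax":0,"ay":0,"az":0,"jaw":-1},{"tx":-0.001,"ty":0,"tz":0,"ax":0,"ay":0,"az":0,"jaw":-1},{"tx":-0.001,"ty":0,"tz":0,"ax":0,"ay":0,"az":0,"jaw":-1},{"tx":-0.001,"ty":0,"tz":0,"ax":0,"ay":0,"az":0,"jaw":-1},{"tx":0,"ty":0,"tz":0,"ax":0,"ay":0,"az":0,"jaw":-1},{"tx":0,"ty":0,"tz":0,"ax":0,"ay":0,"az":0,"jaw":-1},{"tx":0,"ty":0,"tz":0,"ax":0,"ay":0,"az":0,"jaw":-1},{"tx":0,"ty":0,"tz":0,"ax":0,"ay":0,"az":0,"jaw":-1},{"tx":0,"ty":0,"tz":0,"ax":0,"ay":0,"az":0,"jaw":-1}]' 60
```

```text
time: 15.65
ee_pos: [0.4904, 0.2256, 0.0147]
tcp_rot: [-180.0, -0.2, -167.9]
wrist_force: [-8.0, -1.7, -2.6]
opening: 0.0142
grasp_force: 59.6
```

Contact with the stop at x = 0.4904, where I predicted 0.4911. I'll lower onto the vee, release, rise, and go above the knob.

```bash
python3 -m handwheel '[{"tx":0,"ty":0,"tz":0.001,"ax":0,"ay":0,"az":0,"jaw":-1},{"tx":0,"ty":0,"tz":0,"ax":0,"ay":0,"az":0,"jaw":-1},{"tx":0,"ty":0,"tz":0,"ax":0,"ay":0,"az":0,"jaw":-0.2},{"tx":0,"ty":0,"tz":0,"ax":0,"ay":0,"az":0,"jaw":-0.2},{"tx":0,"ty":0,"tz":0,"ax":0,"ay":0,"az":0,"jaw":-0.2},{"tx":0,"ty":0,"tz":0,"ax":0,"ay":0,"az":0,"jaw":-0.2},{"tx":0,"ty":0,"tz":-0.03,"ax":0,"ay":0,"az":0,"jaw":-0.2},{"tx":0,"ty":0,"tz":-0.04,"ax":0,"ay":0,"az":0,"jaw":-0.2},{"tx":0,"ty":0,"tz":-0.04,"ax":0,"ay":0,"az":0,"jaw":-0.2},{"tx":0,"ty":0,"tz":-0.04,"ax":0,"ay":0,"az":0,"jaw":-0.2}]' 60
python3 -m handwheel '[{"tx":-0.0155,"ty":0.017,"tz":0,"ax":0,"ay":0,"az":0,"jaw":-1},{"tx":-0.0155,"ty":0.017,"tz":0,"ax":0,"ay":0,"az":0,"jaw":-1},{"tx":-0.0155,"ty":0.017,"tz":0,"ax":0,"ay":0,"az":0,"jaw":-1},{"tx":-0.0155,"ty":0.017,"tz":0,"ax":0,"ay":0,"az":0,"jaw":-1},{"tx":-0.0155,"ty":0.017,"tz":0,"ax":0,"ay":0,"az":0,"jaw":-1},{"tx":-0.0155,"ty":0.017,"tz":0,"ax":0,"ay":0,"az":0,"jaw":-1},{"tx":0,"ty":0,"tz":0,"ax":0,"ay":0,"az":0,"jaw":-1},{"tx":0,"ty":0,"tz":0,"ax":0,"ay":0,"az":0,"jaw":-1},{"tx":0,"ty":0,"tz":0,"ax":0,"ay":0,"az":0,"jaw":-1},{"tx":0,"ty":0,"tz":0,"ax":0,"ay":0,"az":0,"jaw":-1}]' 60
cat > see.py <<'E'
from h import *
import cv2,sys
def blob(img,lo,hi,box=None,mn=20):
    h=cv2.cvtColor(img,cv2.COLOR_RGB2HSV);m=cv2.inRange(h,lo,hi)
    n,l,s,c=cv2.connectedComponentsWithStats(m)
    return [(c[i].round(1).tolist(),s[i].tolist()) for i in range(1,n) if s[i,4]>mn]
RED=((0,150,60),(6,255,255))
E
python3 - <<'E'
from see import *
dlt((.5607,.345,.16),102)
c,K,E=wrist('pics/w10.png')
print(blob(c,*RED)); print('pred knob',proj(K,E,(.5618,.3401,.141)))
s=optics.camera('scene')['color'];cv2.imwrite('pics/s10.png',s[:,:,::-1]);print(blob(s,*RED))
t=optics.camera('top')['color'];print('top',blob(t,*RED))
E
```

```text
time: 16.9
ee_pos: [0.4922, 0.2261, 0.1658]
tcp_rot: [180.0, 0.0, -167.9]
wrist_force: [-0.1, 0.1, 0.3]
opening: 0.0341
grasp_force: 0.0
time: 18.15
ee_pos: [0.5618, 0.3448, 0.1649]
tcp_rot: [180.0, 0.0, -168.0]
wrist_force: [0.3, -0.4, -0.4]
opening: 0.0003
grasp_force: 0.0
pos [0.5618 0.3448 0.1649] rot [ 1.7999e+02  3.0000e-02 -1.6796e+02] shift [0.001  0.0004 0.0049] az(world+ => tool az= 0.04 ) q6 19.5
[([631.8, 130.8], [620, 103, 20, 45, 517]), ([308.3, 217.8], [293, 203, 31, 31, 765])]
pred knob [310.58561038 219.40088264]
[([405.2, 111.0], [402, 108, 7, 7, 42]), ([494.3, 168.7], [482, 154, 25, 31, 186]), ([424.8, 195.8], [421, 192, 9, 8, 54]), ([18.2, 258.9], [0, 227, 33, 56, 469]), ([259.9, 345.1], [240, 320, 32, 51, 550])]
top [([376.7, 118.0], [370, 103, 20, 29, 176]), ([542.0, 211.0], [526, 191, 34, 38, 410]), ([164.4, 223.2], [161, 205, 8, 37, 181]), ([220.2, 273.3], [217, 271, 7, 6, 32])]
```

```bash
python3 -m handwheel '[{"tx":0,"ty":0,"tz":0.012,"ax":0,"ay":0,"az":0,"jaw":-1},{"tx":0,"ty":0,"tz":0.012,"ax":0,"ay":0,"az":0,"jaw":-1},{"tx":0,"ty":0,"tz":0.012,"ax":0,"ay":0,"az":0,"jaw":-1},{"tx":0,"ty":0.001,"tz":0.006,"ax":0,"ay":0,"az":0,"jaw":-1},{"tx":0,"ty":0.002,"tz":0.006,"ax":0,"ay":0,"az":0,"jaw":-1},{"tx":0,"ty":0.003,"tz":0.006,"ax":0,"ay":0,"az":0,"jaw":-1},{"tx":0,"ty":0.003,"tz":0.006,"ax":0,"ay":0,"az":0,"jaw":-1},{"tx":0,"ty":0.003,"tz":0.006,"ax":0,"ay":0,"az":0,"jaw":-1},{"tx":0,"ty":0,"tz":0,"ax":0,"ay":0,"az":0,"jaw":-1},{"tx":0,"ty":0,"tz":0,"ax":0,"ay":0,"az":0,"jaw":-1}]' 60
python3 - <<'E'
from see import *
c,K,E=wrist('pics/w11.png')
print(blob(c,*RED))
for th in(46,40,35,30,25): 
    t=np.radians(th);y=.04+.085*np.cos(t);print(th,proj(K,E,(.582-.208*y,.2452+.978*y,.078+.085*np.sin(t))).round(1))
E
```

```text
time: 19.55
ee_pos: [0.5582, 0.3621, 0.1014]
tcp_rot: [179.5, 0.2, -167.7]
wrist_force: [-10.6, 17.9, 13.0]
opening: -0.0002
grasp_force: 9.4
[([296.2, 242.2], [280, 227, 39, 37, 828])]
46 [278.9 261.3]
40 [291.4 255.4]
35 [300.1 250.5]
30 [307.4 245.6]
25 [313.4 240.8]
```

The finger slid onto the knob's outer flank, so I'll rise, shift inboard and push again.

```bash
python3 -m handwheel '[{"tx":0,"ty":0,"tz":-0.02,"ax":0,"ay":0,"az":0,"jaw":-1},{"tx":0,"ty":-0.014,"tz":-0.002,"ax":0,"ay":0,"az":0,"jaw":-1},{"tx":0,"ty":0,"tz":0,"ax":0,"ay":0,"az":0,"jaw":-1},{"tx":0,"ty":0,"tz":0.008,"ax":0,"ay":0,"az":0,"jaw":-1},{"tx":0,"ty":0,"tz":0.008,"ax":0,"ay":0,"az":0,"jaw":-1},{"tx":0,"ty":0.001,"tz":0.006,"ax":0,"ay":0,"az":0,"jaw":-1},{"tx":0,"ty":0.002,"tz":0.006,"ax":0,"ay":0,"az":0,"jaw":-1},{"tx":0,"ty":0.002,"tz":0.006,"ax":0,"ay":0,"az":0,"jaw":-1},{"tx":0,"ty":0.001,"tz":0.006,"ax":0,"ay":0,"az":0,"jaw":-1},{"tx":0,"ty":0,"tz":0,"ax":0,"ay":0,"az":0,"jaw":-1}]' 60
python3 - <<'E'
from see import *
c,K,E=wrist('pics/w12.png')
print(blob(c,*RED))
for th in(40,35,30,25,20,15,10): 
    t=np.radians(th);y=.04+.085*np.cos(t);print(th,proj(K,E,(.582-.208*y,.2452+.978*y,.078+.085*np.sin(t))).round(1))
E
```

```text
time: 20.85
ee_pos: [0.5607, 0.349, 0.0795]
tcp_rot: [-180.0, -0.1, -167.9]
wrist_force: [0.6, -0.0, 0.4]
opening: -0.0002
grasp_force: 0.0
[([345.6, 244.6], [324, 228, 40, 40, 983])]
40 [314.8 277.3]
35 [324.  270.9]
30 [331.5 264.6]
25 [337.4 258.5]
20 [341.7 252.6]
15 [344.6 247. ]
10 [346.2 241.6]
```

```bash
python3 -m handwheel '[{"tx":0,"ty":0,"tz":-0.012,"ax":0,"ay":0,"az":0,"jaw":-1},{"tx":0,"ty":0.016,"tz":0,"ax":0,"ay":0,"az":0,"jaw":-1},{"tx":0,"ty":0,"tz":0.012,"ax":0,"ay":0,"az":0,"jaw":-1},{"tx":0,"ty":0,"tz":0.006,"ax":0,"ay":0,"az":0,"jaw":-1},{"tx":0,"ty":0,"tz":0.006,"ax":0,"ay":0,"az":0,"jaw":-1},{"tx":0,"ty":0,"tz":0.003,"ax":0,"ay":0,"az":0,"jaw":-1},{"tx":0,"ty":0,"tz":0.003,"ax":0,"ay":0,"az":0,"jaw":-1},{"tx":0,"ty":0,"tz":0.002,"ax":0,"ay":0,"az":0,"jaw":-1},{"tx":0,"ty":0,"tz":0,"ax":0,"ay":0,"az":0,"jaw":-1},{"tx":0,"ty":0,"tz":0,"ax":0,"ay":0,"az":0,"jaw":-1}]' 60
python3 - <<'E'
from see import *
c,K,E=wrist('pics/w13.png')
print(blob(c,*RED))
for th in(15,10,5,0): 
    t=np.radians(th);y=.04+.085*np.cos(t);print(th,proj(K,E,(.582-.208*y,.2452+.978*y,.078+.085*np.sin(t))).round(1))
E
```

```text
time: 22.15
ee_pos: [0.5577, 0.3646, 0.0602]
tcp_rot: [-180.0, -0.0, -167.9]
wrist_force: [0.3, -0.2, -0.1]
opening: -0.0001
grasp_force: 0.3
[([324.0, 237.6], [304, 225, 39, 29, 702])]
15 [317.3 263. ]
10 [320.3 256.4]
5 [321.9 250.2]
0 [322.2 244.5]
```

```bash
python3 -m handwheel '[{"tx":0,"ty":0,"tz":0.002,"ax":0,"ay":0,"az":0,"jaw":-1},{"tx":0,"ty":0,"tz":0.002,"ax":0,"ay":0,"az":0,"jaw":-1},{"tx":0,"ty":0,"tz":0.002,"ax":0,"ay":0,"az":0,"jaw":-1},{"tx":0,"ty":0,"tz":0.001,"ax":0,"ay":0,"az":0,"jaw":-1},{"tx":0,"ty":0,"tz":0,"ax":0,"ay":0,"az":0,"jaw":-1},{"tx":0,"ty":0,"tz":0,"ax":0,"ay":0,"az":0,"jaw":-1},{"tx":0,"ty":0,"tz":0,"ax":0,"ay":0,"az":0,"jaw":-1},{"tx":0,"ty":0,"tz":0,"ax":0,"ay":0,"az":0,"jaw":-1},{"tx":0,"ty":0,"tz":0,"ax":0,"ay":0,"az":0,"jaw":-1},{"tx":0,"ty":0,"tz":0,"ax":0,"ay":0,"az":0,"jaw":-1}]' 60
```

```text
time: 23.45
ee_pos: [0.5578, 0.3652, 0.0542]
tcp_rot: [180.0, 0.1, -167.9]
wrist_force: [-1.6, 1.4, 7.7]
opening: -0.0006
grasp_force: 3.6
```

```bash
python3 -m handwheel '[{"tx":0,"ty":0,"tz":0.001,"ax":0,"ay":0,"az":0,"jaw":-1},{"tx":0,"ty":0,"tz":0.001,"ax":0,"ay":0,"az":0,"jaw":-1},{"tx":0,"ty":0,"tz":0.001,"ax":0,"ay":0,"az":0,"jaw":-1},{"tx":0,"ty":0,"tz":0.001,"ax":0,"ay":0,"az":0,"jaw":-1},{"tx":0,"ty":0,"tz":0.001,"ax":0,"ay":0,"az":0,"jaw":-1},{"tx":0,"ty":0,"tz":0.001,"ax":0,"ay":0,"az":0,"jaw":-1},{"tx":0,"ty":0,"tz":0,"ax":0,"ay":0,"az":0,"jaw":-1},{"tx":0,"ty":0,"tz":0,"ax":0,"ay":0,"az":0,"jaw":-1},{"tx":0,"ty":0,"tz":0,"ax":0,"ay":0,"az":0,"jaw":-1},{"tx":0,"ty":0,"tz":0,"ax":0,"ay":0,"az":0,"jaw":-1}]' 60
```

```text
time: 24.7
ee_pos: [0.5582, 0.3656, 0.0532]
tcp_rot: [179.9, 0.3, -167.9]
wrist_force: [-11.4, -3.8, 34.4]
opening: -0.0003
grasp_force: 17.6
```

Hard stop: 34 N at the knob, level with the pivot, so the lever is fully closed. The shut tips are at TCP z + 0.0365. Next is the board.

```bash
python3 -m handwheel '[{"tx":0,"ty":0,"tz":-0.055,"ax":0,"ay":0,"az":0,"jaw":-0.1},{"tx":0,"ty":0,"tz":-0.055,"ax":0,"ay":0,"az":0,"jaw":-0.1},{"tx":0.026,"ty":-0.0589,"tz":-0.03,"ax":0,"ay":0,"az":0,"jaw":-0.1},{"tx":0.026,"ty":-0.0589,"tz":0,"ax":0,"ay":0,"az":0,"jaw":-0.1},{"tx":0.026,"ty":-0.0589,"tz":0,"ax":0,"ay":0,"az":0,"jaw":-0.1},{"tx":0.026,"ty":-0.0589,"tz":0,"ax":0,"ay":0,"az":0,"jaw":-0.1},{"tx":0.026,"ty":-0.0589,"tz":0,"ax":0,"ay":0,"az":0,"jaw":-0.1},{"tx":0.026,"ty":-0.0589,"tz":0,"ax":0,"ay":0,"az":0,"jaw":-0.1},{"tx":0.026,"ty":-0.0589,"tz":0,"ax":0,"ay":0,"az":0,"jaw":-0.1},{"tx":0.026,"ty":-0.0589,"tz":0,"ax":0,"ay":0,"az":8,"jaw":-0.1}]' 60
python3 - <<'E'
from see import *
dlt((.487,-.14,.12),94)
c,K,E=wrist('pics/w14.png')
g=((45,80,40),(85,255,255));print('green',blob(c,*g,mn=100));print(proj(K,E,(.487,-.139,.005)))
t=optics.camera('top')['color'];cv2.imwrite('pics/t14.png',t[:,:,::-1]);print('top red',blob(t,*RED))
s=optics.camera('scene')['color'];cv2.imwrite('pics/s14.png',s[:,:,::-1]);print('scene red',blob(s,*RED),proj(KS,ES,(.556,.3675,.078)))
m=cv2.inRange(cv2.cvtColor(c,cv2.COLOR_RGB2HSV),*g)
n,l,st,ce=cv2.connectedComponentsWithStats(m);p=proj(K,E,(.487,-.139,.005))
for i in range(1,n):
    if st[i,4]>300:
        ys,xs=np.where(l==i);W=np.array([ray(K,E,(x,y),.005)[:2] for x,y in zip(xs,ys)]).astype(np.float32)
        print(cv2.minAreaRect(W),st[i])
E
```

```text
time: 25.95
ee_pos: [0.4561, -0.121, 0.1835]
tcp_rot: [-180.0, -0.0, -176.1]
wrist_force: [0.6, -0.7, 0.0]
opening: 0.0386
grasp_force: 0.0
pos [ 0.4561 -0.121   0.1835] rot [-1.7997e+02 -1.0000e-02 -1.7608e+02] shift [-0.0296 -0.021   0.0635] az(world+ => tool az= -0.08 ) q6 -18.8
green [([276.1, 191.1], [253, 171, 41, 54, 1029]), ([93.5, 212.5], [77, 199, 34, 29, 768]), ([49.2, 386.3], [30, 374, 42, 26, 568])]
[301.24963578 198.12059384]
top red [([376.7, 118.0], [370, 103, 20, 29, 176]), ([242.5, 176.0], [240, 174, 6, 5, 26]), ([542.1, 211.0], [526, 191, 34, 38, 411]), ([164.4, 223.2], [161, 205, 8, 37, 181]), ([220.2, 273.3], [217, 271, 7, 6, 32])]
scene red [([405.2, 110.8], [402, 108, 7, 7, 38]), ([494.3, 168.5], [482, 154, 25, 31, 177]), ([429.8, 209.2], [426, 206, 8, 8, 48]), ([18.0, 258.7], [0, 228, 33, 55, 460]), ([260.0, 345.2], [240, 320, 32, 51, 551])] [429.92955487 209.68697448]
((0.48942646384239197, -0.17349877953529358), (0.06881974637508392, 0.04896695911884308), 3.6641087532043457) [ 253  171   41   54 1029]
((0.5238205790519714, -0.3999525010585785), (0.03698662668466568, 0.042959414422512054), 43.90043258666992) [ 77 199  34  29 768]
((0.8173616528511047, -0.5196153521537781), (0.03733975812792778, 0.08398409187793732), 42.735862731933594) [ 30 374  42  26 568]
```

The lever is closed: the knob is at (429.8,209.2) and I predicted (429.9,209.7). The board was knocked about 3 cm and is now at (0.489, −0.1735), yaw 3.7°, size 69×49 mm, as it should be.

```bash
python3 -m handwheel '[{"tx":-0.0148,"ty":-0.0274,"tz":0,"ax":0,"ay":0,"az":0,"jaw":0.05},{"tx":-0.0148,"ty":-0.0273,"tz":0,"ax":0,"ay":0,"az":0.2,"jaw":0.05},{"tx":0,"ty":0,"tz":0.045,"ax":0,"ay":0,"az":0,"jaw":0.05},{"tx":0,"ty":0,"tz":0.045,"ax":0,"ay":0,"az":0,"jaw":0.05},{"tx":0,"ty":0,"tz":0.04,"ax":0,"ay":0,"az":0,"jaw":0.05},{"tx":0,"ty":0,"tz":0.02,"ax":0,"ay":0,"az":0,"jaw":0.05},{"tx":0,"ty":0,"tz":0,"ax":0,"ay":0,"az":0,"jaw":0.05},{"tx":0,"ty":0,"tz":0,"ax":0,"ay":0,"az":0,"jaw":0.05},{"tx":0,"ty":0,"tz":0,"ax":0,"ay":0,"az":0,"jaw":0.05},{"tx":0,"ty":0,"tz":0,"ax":0,"ay":0,"az":0,"jaw":0.05}]' 40
python3 - <<'E'
from see import *
dlt((.4894,-.1735,-.012),93.7)
c,K,E=wrist();a=cv2.resize(c[150:,160:480,::-1],(440,344))
s=optics.camera('scene')['color'][180:320,130:310,::-1];cv2.imwrite('pics/m15.png',np.hstack([a,cv2.resize(s,(360,344),interpolation=cv2.INTER_CUBIC)]))
E
```

```text
time: 27.35
ee_pos: [0.4909, -0.1716, 0.0346]
tcp_rot: [-180.0, 0.1, -176.1]
wrist_force: [-0.2, -0.0, -0.0]
opening: 0.0448
grasp_force: 0.0
pos [ 0.4909 -0.1716  0.0346] rot [-1.7997e+02  7.0000e-02 -1.7613e+02] shift [ 0.0017 -0.0018  0.0466] az(world+ => tool az= 0.17 ) q6 -23.1
```

View pics/m15.png

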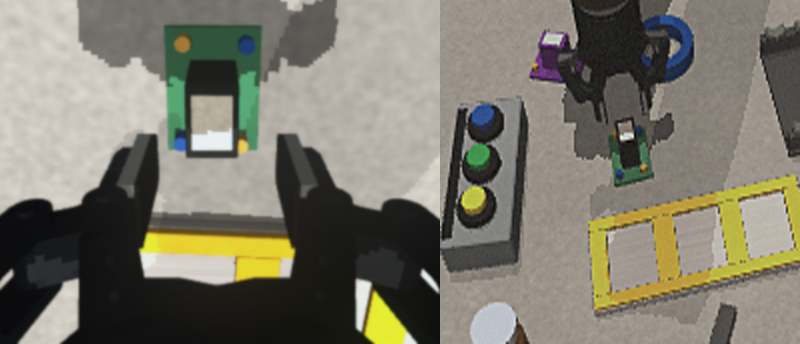

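The board's block sits between the pads, within 2 mm of centre: block at (212,120), pads at 155 and 278. I'll descend and grip.

```bash
python3 -m handwheel '[{"tx":0.0017,"ty":-0.0018,"tz":0.016,"ax":0,"ay":0,"az":0.2,"jaw":0.05},{"tx":0,"ty":0,"tz":0.016,"ax":0,"ay":0,"az":0,"jaw":0.05},{"tx":0,"ty":0,"tz":0.0146,"ax":0,"ay":0,"az":0,"jaw":0.05},{"tx":0,"ty":0,"tz":0,"ax":0,"ay":0,"az":0,"jaw":0.05},{"tx":0,"ty":0,"tz":0,"ax":0,"ay":0,"az":0,"jaw":-1},{"tx":0,"ty":0,"tz":0,"ax":0,"ay":0,"az":0,"jaw":-1},{"tx":0,"ty":0,"tz":0,"ax":0,"ay":0,"az":0,"jaw":-1},{"tx":0,"ty":0,"tz":0,"ax":0,"ay":0,"az":0,"jaw":-1},{"tx":0,"ty":0,"tz":0,"ax":0,"ay":0,"az":0,"jaw":-1},{"tx":0,"ty":0,"tz":0,"ax":0,"ay":0,"az":0,"jaw":-1}]' 40
python3 - <<'E'
from see import *
# stage: yellow stops in the first top image
t=cv2.imread('pics/t14.png')[:,:,::-1].copy();h=cv2.cvtColor(t,cv2.COLOR_RGB2HSV);m=cv2.inRange(h,(24,120,80),(34,255,255));m[:140]=0;m[190:]=0;m[:,:325]=0;m[:,415:]=0
ys,xs=np.where(m>0);W=np.array([ray(KT,ET,(x,y),.016)[:2] for x,y in zip(xs,ys)]).astype(np.float32);print(cv2.minAreaRect(W))
# wrist w14 view of nests: pose (0.4561,-.121,.1835)
M=np.array([[0.0002,-0.9529,-0.3032,0.0782],[1,.0001,.0001,0],[-.0001,-.3032,.9529,-.1785],[0,0,0,1]])
K=np.load('w.npz')['K'];P=np.eye(4);P[:3,:3]=R.from_euler('xyz',(180,0,-176.08),degrees=True).as_matrix();P[:3,3]=(.4561,-.121,.1835);E=P@M
c=cv2.imread('pics/w14.png')[:,:,::-1].copy();h=cv2.cvtColor(c,cv2.COLOR_RGB2HSV);m=cv2.inRange(h,(24,120,80),(34,255,255))
n,l,st,ce=cv2.connectedComponentsWithStats(m);print([s.tolist() for s in st[1:] if s[4]>200])
i=1+np.argmax(st[1:,4]);ys,xs=np.where(l==i)
for x in range(xs.min()+5,xs.max(),25):
    col=ys[xs==x]
    if len(col):print(x,col.min(),ray(K,E,(x,col.min()),.016)[:2].round(4),end=' | ')
E
```

```text
time: 28.7
ee_pos: [0.4892, -0.1734, -0.0123]
tcp_rot: [-180.0, 0.0, -176.3]
wrist_force: [0.1, 0.0, 6.6]
opening: 0.0229
grasp_force: 40.2
((0.624754011631012, -0.06821215897798538), (0.10325406491756439, 0.20595872402191162), 0.5679692625999451)
[[82, 248, 29, 25, 535], [227, 261, 23, 34, 482], [267, 263, 102, 72, 2964], [389, 268, 41, 34, 704]]
272 324 [ 0.669  -0.1698] | 297 264 [ 0.5731 -0.1396] | 322 265 [ 0.5723 -0.1072] | 347 267 [ 0.573  -0.0745] |
```

Run:
```python
from see import *
f=lambda u,v,z=.016: ray(KS,ES,(120+u/2.5,175+v/2.5),z)[:2]
C=np.array([f(212,238),f(470,192),f(492,272),f(219,324)]);print(C.round(4).tolist(),C.mean(0))
# white nests by code in scene and top: centroid of bright regions
for nm,img,K,E in(('s',cv2.imread('pics/scene0.png'),KS,ES),('t',cv2.imread('pics/top0.png'),KT,ET)):
    h=cv2.cvtColor(img,cv2.COLOR_BGR2HSV);m=cv2.inRange(h,(0,0,150),(180,45,255))
    n,l,st,ce=cv2.connectedComponentsWithStats(m)
    for i in range(1,n):
        w=ray(K,E,ce[i],.010)
        if 100<st[i,4]<3000 and .57<w[0]<.68 and -.25<w[1]<.06:
            ys,xs=np.where(l==i);W=np.array([ray(K,E,(x,y),.010)[:2] for x,y in zip(xs,ys)]).astype(np.float32)
            print(nm,w[:2].round(4),st[i,4],cv2.minAreaRect(W))
```

```text
[[0.5797, -0.2283], [0.5774, 0.0357], [0.6783, 0.0364], [0.6809, -0.2274]] [ 0.62908535 -0.09586238]
s [ 0.6251 -0.0133] 530 ((0.6241191029548645, -0.013239482417702675), (0.07247883081436157, 0.05601002275943756), 0.6319110989570618)
s [ 0.6266 -0.0973] 551 ((0.625435471534729, -0.09724253416061401), (0.07220323383808136, 0.05609767138957977), 1.186540961265564)
s [ 0.6279 -0.1814] 569 ((0.6268377900123596, -0.18116697669029236), (0.07258594781160355, 0.05603855848312378), 0.7087261080741882)
s [ 0.6589 -0.2486] 146 ((0.6579527854919434, -0.2512528598308563), (0.06913936138153076, 0.03847853094339371), 3.3546762466430664)
t [ 0.6253 -0.014 ] 299 ((0.6255958080291748, -0.014210715889930725), (0.07327619940042496, 0.05239814519882202), 0.16743218898773193)
t [ 0.6264 -0.0967] 302 ((0.6264390349388123, -0.09767580032348633), (0.07292981445789337, 0.056245435029268265), 0.5684733986854553)
t [ 0.6291 -0.182 ] 285 ((0.6291836500167847, -0.18207228183746338), (0.05239364132285118, 0.07043251395225525), 89.15194702148438)
```

Both cameras put nest 2 at (0.6262, −0.0973), yaw 0.9°.

```bash
python3 -m handwheel '[{"tx":0,"ty":0,"tz":-0.03,"ax":0,"ay":0,"az":0,"jaw":-1},{"tx":0,"ty":0,"tz":-0.03,"ax":0,"ay":0,"az":0,"jaw":-1},{"tx":-0.0354,"ty":0.0168,"tz":0,"ax":0,"ay":0,"az":0,"jaw":-1},{"tx":-0.0354,"ty":0.0168,"tz":0,"ax":0,"ay":0,"az":0,"jaw":-1},{"tx":-0.0354,"ty":0.0168,"tz":0,"ax":0,"ay":0,"az":0,"jaw":-1},{"tx":-0.0354,"ty":0.0167,"tz":0,"ax":0,"ay":0,"az":2.7,"jaw":-1},{"tx":0,"ty":0,"tz":0,"ax":0,"ay":0,"az":0,"jaw":-1},{"tx":0,"ty":0,"tz":0,"ax":0,"ay":0,"az":0,"jaw":-1},{"tx":0,"ty":0,"tz":0,"ax":0,"ay":0,"az":0,"jaw":-1},{"tx":0,"ty":0,"tz":0,"ax":0,"ay":0,"az":0,"jaw":-1}]' 40
python3 - <<'E'
from see import *
dlt((.6262,-.0973,-.002),90.95)
z=telemetry.get_obs()['ee_pos'][2]+.012+.005
g=((45,80,40),(85,255,255))
for nm,K,E in(('scene',KS,ES),):
    c=optics.camera(nm)['color'];m=cv2.inRange(cv2.cvtColor(c,cv2.COLOR_RGB2HSV),*g)
    n,l,st,ce=cv2.connectedComponentsWithStats(m)
    for i in range(1,n):
        w=ray(K,E,ce[i],z)
        if st[i,4]>60 and .5<w[0]<.7 and -.2<w[1]<0:
            ys,xs=np.where(l==i);W=np.array([ray(K,E,(x,y),z)[:2] for x,y in zip(xs,ys)]).astype(np.float32);print(nm,st[i],cv2.minAreaRect(W))
E
```

```text
time: 29.95
ee_pos: [0.6254, -0.0978, 0.0475]
tcp_rot: [-180.0, 0.0, -179.1]
wrist_force: [0.0, -0.8, -1.1]
opening: 0.0232
grasp_force: 39.6
pos [ 0.6254 -0.0978  0.0475] rot [-1.7999e+02  1.0000e-02 -1.7907e+02] shift [-0.0008  0.0005  0.0495] az(world+ => tool az= -0.02 ) q6 -9.8
scene [248 264  23  16 141] ((0.6454923152923584, -0.0969771295785904), (0.04860443249344826, 0.038195885717868805), 89.32252502441406)
```

```bash
python3 -m handwheel '[{"tx":0,"ty":0.0005,"tz":0.015,"ax":0,"ay":0,"az":0,"jaw":-1},{"tx":0,"ty":0,"tz":0.012,"ax":0,"ay":0,"az":0,"jaw":-1},{"tx":0,"ty":0,"tz":0.008,"ax":0,"ay":0,"az":0,"jaw":-1},{"tx":0,"ty":0,"tz":0.005,"ax":0,"ay":0,"az":0,"jaw":-1},{"tx":0,"ty":0,"tz":0.004,"ax":0,"ay":0,"az":0,"jaw":-1},{"tx":0,"ty":0,"tz":0.003,"ax":0,"ay":0,"az":0,"jaw":-1},{"tx":0,"ty":0,"tz":0.002,"ax":0,"ay":0,"az":0,"jaw":-1},{"tx":0,"ty":0,"tz":0,"ax":0,"ay":0,"az":0,"jaw":-1},{"tx":0,"ty":0,"tz":0,"ax":0,"ay":0,"az":0,"jaw":-1},{"tx":0,"ty":0,"tz":0,"ax":0,"ay":0,"az":0,"jaw":-1}]' 40
```

```text
time: 31.25
ee_pos: [0.626, -0.0968, -0.0016]
tcp_rot: [-180.0, 0.0, -179.0]
wrist_force: [0.4, 0.3, -1.1]
opening: 0.0236
grasp_force: 39.6
```

```bash
python3 -m handwheel '[{"tx":0,"ty":0,"tz":0.0005,"ax":0,"ay":0,"az":0,"jaw":-0.05},{"tx":0,"ty":0,"tz":0,"ax":0,"ay":0,"az":0,"jaw":-0.05},{"tx":0,"ty":0,"tz":0,"ax":0,"ay":0,"az":0,"jaw":-0.05},{"tx":0,"ty":0,"tz":0,"ax":0,"ay":0,"az":0,"jaw":-0.05},{"tx":0,"ty":0,"tz":-0.03,"ax":0,"ay":0,"az":0,"jaw":-0.05},{"tx":0,"ty":0,"tz":-0.05,"ax":0,"ay":0,"az":0,"jaw":-0.05},{"tx":0,"ty":0,"tz":-0.05,"ax":0,"ay":0,"az":0,"jaw":-0.05},{"tx":0.06,"ty":0,"tz":0,"ax":0,"ay":0,"az":0,"jaw":-0.5},{"tx":0.06,"ty":0,"tz":0,"ax":0,"ay":0,"az":0,"jaw":-0.5},{"tx":0,"ty":0,"tz":0,"ax":0,"ay":0,"az":0,"jaw":-1}]' 40
python3 - <<'E'
from see import *
dlt((.5555,-.3625,.06),90.95)
g=((45,80,40),(85,255,255))
c,K,E=wrist('pics/w16.png');t=optics.camera('top')['color'];s=optics.camera('scene')['color']
cv2.imwrite('pics/s16.png',s[:,:,::-1])
for nm,c,K,E in(('w',c,K,E),('top',t,KT,ET),('scene',s,KS,ES)):
    m=cv2.inRange(cv2.cvtColor(c,cv2.COLOR_RGB2HSV),*g)
    n,l,st,ce=cv2.connectedComponentsWithStats(m)
    for i in range(1,n):
        w=ray(K,E,ce[i],.015)
        if st[i,4]>15 and .5<w[0]<.72 and -.25<w[1]<.05:
            ys,xs=np.where(l==i);W=np.array([ray(K,E,(x,y),.015)[:2] for x,y in zip(xs,ys)]).astype(np.float32);print(nm,st[i],cv2.minAreaRect(W))
E
```

```text
time: 32.5
ee_pos: [0.5024, -0.0987, 0.1279]
tcp_rot: [180.0, -0.1, -179.1]
wrist_force: [1.3, -0.4, 0.1]
opening: 0.0043
grasp_force: 0.0
pos [ 0.5024 -0.0987  0.1279] rot [ 1.8000e+02 -5.0000e-02 -1.7908e+02] shift [-0.0489 -0.2646  0.0678] az(world+ => tool az= -0.03 ) q6 -12.0
w [313 267  10  15 126] ((0.5995363593101501, -0.09688377380371094), (0.017524881288409233, 0.009921016171574593), 0.9313725829124451)
top [365 154   7  17  67] ((0.6267254948616028, -0.08446884900331497), (0.022263547405600548, 0.0612536296248436), 89.64830780029297)
scene [249 265  23  26 204] ((0.6293846368789673, -0.09640665352344513), (0.06864400207996368, 0.04848160594701767), 1.3078181743621826)
```

The scene and top views differ by 3 mm in x, so I'll spend the last picture checking that the board lies flat.

Run:
```python
import cv2,numpy as np
s=cv2.imread('pics/s16.png')[240:310,195:330];w=cv2.imread('pics/w16.png')[230:400,180:480]
cv2.imwrite('pics/m17.png',np.vstack([cv2.resize(s,(700,363),interpolation=cv2.INTER_CUBIC),cv2.resize(w[:90],(700,210))]))
```

```text
(no output)
```

View pics/m17.png

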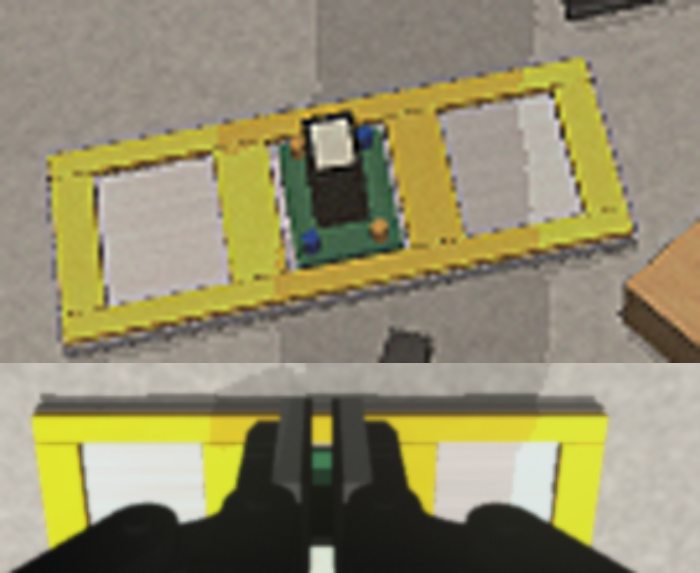

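The board lies flat inside the nest: its front edge follows the stop's inner edge (300,268)–(405,248), and the floor shows on both sides. Now the yellow key.

```bash
python3 -m handwheel '[{"tx":-0.0098,"ty":-0.0529,"tz":0,"ax":0,"ay":0,"az":0,"jaw":-1},{"tx":-0.0098,"ty":-0.0529,"tz":0,"ax":0,"ay":0,"az":0,"jaw":-1},{"tx":-0.0098,"ty":-0.0529,"tz":0,"ax":0,"ay":0,"az":0,"jaw":-1},{"tx":-0.0098,"ty":-0.0529,"tz":0,"ax":0,"ay":0,"az":0,"jaw":-1},{"tx":-0.0098,"ty":-0.053,"tz":0,"ax":0,"ay":0,"az":0,"jaw":-1},{"tx":0,"ty":0,"tz":0.03,"ax":0,"ay":0,"az":0,"jaw":-1},{"tx":0,"ty":0,"tz":0.03,"ax":0,"ay":0,"az":0,"jaw":-1},{"tx":0,"ty":0,"tz":0.02,"ax":0,"ay":0,"az":0,"jaw":-1},{"tx":0,"ty":0,"tz":0,"ax":0,"ay":0,"az":0,"jaw":-1},{"tx":0,"ty":0,"tz":0,"ax":0,"ay":0,"az":0,"jaw":-1}]' 40
python3 - <<'E'
from see import *
dlt((.5555,-.3625,.014),90.95)
c,K,E=wrist('pics/w18.png')
for nm,rng in(('y',((24,120,80),(34,255,255))),('g',((45,80,40),(85,255,255))),('b',((100,120,40),(125,255,255)))):
    for ce,st in blob(c,*rng,mn=150): print(nm,ce,st,ray(K,E,ce,.056).round(4))
E
```

```text
time: 33.9
ee_pos: [0.5603, -0.3629, 0.0484]
tcp_rot: [-180.0, 0.0, -179.0]
wrist_force: [0.6, -0.6, 0.1]
opening: -0.0001
grasp_force: 0.0
pos [ 0.5603 -0.3629  0.0484] rot [-1.7997e+02  4.0000e-02 -1.7901e+02] shift [0.0048 0.0005 0.0344] az(world+ => tool az= 0.04 ) q6 -33.9
y [556.0, 292.0] [471, 237, 169, 113, 9087] [ 0.5957 -0.2045  0.056 ]
g [333.4, 142.7] [306, 114, 56, 58, 2517] [ 0.501  -0.3547  0.056 ]
g [619.5, 298.2] [597, 258, 43, 75, 1431] [ 0.5997 -0.1611  0.056 ]
b [345.9, 29.0] [315, 0, 63, 64, 3273] [ 0.4443 -0.3503  0.056 ]
b [615.2, 328.4] [606, 321, 19, 15, 151] [ 0.624  -0.1562  0.056 ]
```

```bash
python3 -m handwheel '[{"tx":0.0045,"ty":0.0015,"tz":0.015,"ax":0,"ay":0,"az":0,"jaw":-1},{"tx":0,"ty":0,"tz":0.01,"ax":0,"ay":0,"az":0,"jaw":-1},{"tx":0,"ty":0,"tz":0.004,"ax":0,"ay":0,"az":0,"jaw":-1},{"tx":0,"ty":0,"tz":0.003,"ax":0,"ay":0,"az":0,"jaw":-1},{"tx":0,"ty":0,"tz":0.003,"ax":0,"ay":0,"az":0,"jaw":-1},{"tx":0,"ty":0,"tz":0.002,"ax":0,"ay":0,"az":0,"jaw":-1},{"tx":0,"ty":0,"tz":0,"ax":0,"ay":0,"az":0,"jaw":-1},{"tx":0,"ty":0,"tz":0,"ax":0,"ay":0,"az":0,"jaw":-1},{"tx":0,"ty":0,"tz":0,"ax":0,"ay":0,"az":0,"jaw":-1},{"tx":0,"ty":0,"tz":0,"ax":0,"ay":0,"az":0,"jaw":-1}]' 40
```

```text
time: 35.2
ee_pos: [0.5562, -0.3622, 0.0243]
tcp_rot: [-179.6, 0.5, -179.0]
wrist_force: [-29.8, 18.4, 77.1]
opening: 0.0002
grasp_force: 38.4
```

77 N is more than expected, so I'll check numerically in the scene view that the yellow cap is down, before lifting.

Run:
```python
from see import *
s=optics.camera('scene')['color'];cv2.imwrite('pics/s19.png',s[:,:,::-1])
a=cv2.imread('pics/s16.png')[:,:,::-1].copy()
for nm,rng in(('y',((22,120,60),(34,255,255))),('g',((45,80,40),(85,255,255))),('b',((100,120,40),(125,255,255)))):
    f=lambda im:[x for x in blob(im,*rng,mn=10) if 130<x[0][0]<180 and 210<x[0][1]<285]
    print(nm,'before',f(a),'now',f(s))
o=telemetry.get_obs();print(o['ee_pos'],o['wrist_force'],o['torque'])
print(''.join('\n'+' '.join('%02x%02x%02x'%tuple(p) for p in s[y,136:164:2]) for y in range(252,276,2)))
```

```text
y before [([146.1, 260.1], [140, 256, 13, 10, 94])] now [([148.1, 263.8], [142, 258, 12, 10, 34])]
g before [([148.9, 243.6], [143, 238, 13, 12, 110])] now [([149.1, 241.3], [147, 239, 5, 6, 14])]
b before [([151.0, 226.9], [146, 223, 11, 10, 80])] now [([153.5, 225.0], [149, 223, 8, 7, 29])]
[ 0.55620422 -0.36222636  0.0243544 ] [-29.92622838  18.33175668  77.14395993] [3.80054698 6.21928202 0.0365634 ]

1a1c19 1f201f 1e1b1d 20201e 211f20 1d1919 1d1b19 241f1f 1c1a19 1c1917 292629 545353 4e4e4e 484744
211b1c 1a1914 23231f 1d1e19 1a1819 262221 252323 22231e 2d2b2c 444343 555354 4e514f 4f4c4e 4f4f4e
241e20 23201e 55544f 171813 52504b 1a1c1b 212022 1b1619 141311 454741 505151 52514f 4f4e4e 4c4c4c
1e1c1b 1f201a 423e3f 2d2e2a 515149 44433f 222221 202019 312c1b 1d191a 312f2f 4e4e4d 4f4e4e 4e4e4c
20221d 2d2c2c 1b1918 504e4b 0f0d0a 504b4b 1a161c 1b1a1d 6e5b23 17181d 1a1712 505150 4c4c4a 4a4949
1d1d1b 4b4b48 1b171a 4e4e4b 20211e 63635c 212126 6f5c22 e1ce48 1f1e25 23201e 3c3b3a 4b4b49 91918f
1e1c18 252724 1e201e 6e633e 605d60 302d28 7e7633 cfc247 362e1b 262326 1b1814 676663 8a8b88 868785
191a15 383737 252424 524625 d8c647 cecc48 c6b846 3c3119 212223 282624 191614 7b7b7a 6e6f6c 6d6d6e
232220 a19e9f 1d181a 221f1e 12131c 18181f 1d1f22 221e23 2d2929 161b16 464646 727473 727371 757574
30302d 7b7978 454743 1e1b19 282324 282623 232320 1d1e1a 1a1719 454544 747474 747172 757474 747572
6a6867 787775 7a7878 5c5f5b 1d1c1b 1b1719 22211f 474642 7c7c7a 767674 767474 72726f 767473 757371
828382 737372 73726f 747372 767575 787877 757574 737371 757471 737472 757271 767373 727472 6e6f6b
```

The yellow cap's lower edge dropped 2 px, about 6 mm, so it is fully down with the finger centred on it. Blue next, pressed less hard.

```bash
python3 -m handwheel '[{"tx":0,"ty":0,"tz":-0.045,"ax":0,"ay":0,"az":0,"jaw":-1},{"tx":0.056,"ty":0.0063,"tz":0,"ax":0,"ay":0,"az":0,"jaw":-1},{"tx":0.056,"ty":0.0063,"tz":0,"ax":0,"ay":0,"az":0,"jaw":-1},{"tx":0,"ty":0,"tz":0,"ax":0,"ay":0,"az":0,"jaw":-1},{"tx":0,"ty":0,"tz":0.02,"ax":0,"ay":0,"az":0,"jaw":-1},{"tx":0,"ty":0,"tz":0.006,"ax":0,"ay":0,"az":0,"jaw":-1},{"tx":0,"ty":0,"tz":0.005,"ax":0,"ay":0,"az":0,"jaw":-1},{"tx":0,"ty":0,"tz":0.005,"ax":0,"ay":0,"az":0,"jaw":-1},{"tx":0,"ty":0,"tz":0,"ax":0,"ay":0,"az":0,"jaw":-1},{"tx":0,"ty":0,"tz":0,"ax":0,"ay":0,"az":0,"jaw":-1}]' 40
```

```text
time: 36.5
ee_pos: [0.4434, -0.3509, 0.0251]
tcp_rot: [-179.9, 0.2, -179.0]
wrist_force: [-14.3, 9.6, 37.9]
opening: 0.0001
grasp_force: 18.9
```

```bash
python3 -m handwheel '[{"tx":0,"ty":0,"tz":-0.036,"ax":0,"ay":0,"az":0,"jaw":-1},{"tx":-0.057,"ty":-0.0064,"tz":0,"ax":0,"ay":0,"az":0,"jaw":-1},{"tx":0,"ty":0,"tz":0,"ax":0,"ay":0,"az":0,"jaw":-1},{"tx":0,"ty":0,"tz":0,"ax":0,"ay":0,"az":0,"jaw":-1},{"tx":0,"ty":0,"tz":0,"ax":0,"ay":0,"az":0,"jaw":-1},{"tx":0,"ty":0,"tz":0,"ax":0,"ay":0,"az":0,"jaw":-1},{"tx":0,"ty":0,"tz":0,"ax":0,"ay":0,"az":0,"jaw":-1},{"tx":0,"ty":0,"tz":0,"ax":0,"ay":0,"az":0,"jaw":-1},{"tx":0,"ty":0,"tz":0,"ax":0,"ay":0,"az":0,"jaw":-1},{"tx":0,"ty":0,"tz":0,"ax":0,"ay":0,"az":0,"jaw":-1}]' 40
python3 - <<'E'
from see import *
s=optics.camera('scene')['color'];cv2.imwrite('pics/s20.png',s[:,:,::-1])
print([x for x in blob(s,(45,80,40),(85,255,255),mn=30)]);print([x for x in blob(s,*RED) if x[0][0]>420 and x[0][0]<440])
E
```

```text
time: 37.75
ee_pos: [0.4997, -0.3559, 0.0557]
tcp_rot: [-180.0, -0.0, -179.0]
wrist_force: [0.1, -0.0, -0.8]
opening: -0.0001
grasp_force: 0.0
[([148.8, 243.7], [143, 238, 12, 12, 106]), ([260.2, 279.6], [249, 265, 23, 26, 208]), ([424.8, 326.7], [412, 314, 26, 27, 455]), ([70.9, 381.5], [11, 360, 105, 40, 2317])]
[([429.8, 209.2], [426, 206, 8, 8, 48])]
```

The board is in its nest and the lever is closed, so I can press green, then lift.

```bash
python3 -m handwheel '[{"tx":0,"ty":0,"tz":0.02,"ax":0,"ay":0,"az":0,"jaw":-1},{"tx":0,"ty":0,"tz":0.006,"ax":0,"ay":0,"az":0,"jaw":-1},{"tx":0,"ty":0,"tz":0.005,"ax":0,"ay":0,"az":0,"jaw":-1},{"tx":0,"ty":0,"tz":0.005,"ax":0,"ay":0,"az":0,"jaw":-1},{"tx":0,"ty":0,"tz":0,"ax":0,"ay":0,"az":0,"jaw":-1},{"tx":0,"ty":0,"tz":0,"ax":0,"ay":0,"az":0,"jaw":-1},{"tx":0,"ty":0,"tz":0,"ax":0,"ay":0,"az":0,"jaw":-1},{"tx":0,"ty":0,"tz":0,"ax":0,"ay":0,"az":0,"jaw":-1},{"tx":0,"ty":0,"tz":0,"ax":0,"ay":0,"az":0,"jaw":-1},{"tx":0,"ty":0,"tz":0,"ax":0,"ay":0,"az":0,"jaw":-1}]' 40
python3 -m handwheel '[{"tx":0,"ty":0,"tz":-0.05,"ax":0,"ay":0,"az":0,"jaw":-1},{"tx":0,"ty":0,"tz":-0.05,"ax":0,"ay":0,"az":0,"jaw":-0.2},{"tx":0,"ty":0.0625,"tz":-0.03,"ax":0,"ay":0,"az":0,"jaw":-0.2},{"tx":0,"ty":0.0625,"tz":0,"ax":0,"ay":0,"az":0,"jaw":-0.2},{"tx":0,"ty":0.0625,"tz":0,"ax":0,"ay":0,"az":0,"jaw":-0.2},{"tx":0,"ty":0.0625,"tz":0,"ax":0,"ay":0,"az":0,"jaw":-0.2},{"tx":0,"ty":0.0625,"tz":0,"ax":0,"ay":0,"az":0,"jaw":-0.2},{"tx":0,"ty":0.0625,"tz":0,"ax":0,"ay":0,"az":0,"jaw":-0.2},{"tx":0,"ty":0.0625,"tz":0,"ax":0,"ay":0,"az":0,"jaw":-0.2},{"tx":0,"ty":0.0625,"tz":0,"ax":0,"ay":0,"az":0,"jaw":-0.2}]' 40
python3 -c "
from h import *
dlt((.556,.3675,.12),102)
dlt((.556,.3675,.12),12)"
```

```text
time: 39.05
ee_pos: [0.4998, -0.3559, 0.0251]
tcp_rot: [-179.9, 0.1, -179.0]
wrist_force: [-14.5, 10.7, 36.5]
opening: 0.0003
grasp_force: 17.7
time: 40.3
ee_pos: [0.4912, 0.14, 0.1474]
tcp_rot: [180.0, 0.1, -179.0]
wrist_force: [1.5, -0.1, 0.2]
opening: 0.034
grasp_force: 0.0
pos [0.4912 0.14   0.1474] rot [ 1.7998e+02  8.0000e-02 -1.7903e+02] shift [-0.0685  0.2264  0.0276] az(world+ => tool az= -11.03 ) q6 14.9
pos [0.4912 0.14   0.1474] rot [ 1.7998e+02  8.0000e-02 -1.7903e+02] shift [-0.0685  0.2264  0.0276] az(world+ => tool az= 78.97 ) q6 14.9
```

```bash
python3 -m handwheel '[{"tx":0,"ty":0,"tz":0,"ax":0,"ay":0,"az":9.9,"jaw":-0.1},{"tx":0,"ty":0,"tz":0,"ax":0,"ay":0,"az":9.9,"jaw":-0.1},{"tx":0,"ty":0,"tz":0,"ax":0,"ay":0,"az":9.9,"jaw":-0.1},{"tx":0,"ty":0,"tz":0,"ax":0,"ay":0,"az":9.9,"jaw":-0.1},{"tx":0,"ty":0,"tz":0,"ax":0,"ay":0,"az":9.9,"jaw":-0.1},{"tx":0,"ty":0,"tz":0,"ax":0,"ay":0,"az":9.9,"jaw":-0.1},{"tx":0,"ty":0,"tz":0,"ax":0,"ay":0,"az":9.9,"jaw":-0.1},{"tx":0,"ty":0,"tz":0,"ax":0,"ay":0,"az":9.7,"jaw":-0.1},{"tx":0,"ty":0,"tz":0,"ax":0,"ay":0,"az":0,"jaw":-0.1},{"tx":0,"ty":0,"tz":0,"ax":0,"ay":0,"az":0,"jaw":-0.1}]' 40
python3 -c "
from h import *
dlt((.556,.3675,.12),12)
print(telemetry.get_obs()['q'].round(1))"
```

```text
time: 41.55
ee_pos: [0.4915, 0.1379, 0.1469]
tcp_rot: [180.0, -0.0, 102.2]
wrist_force: [0.2, 0.9, -0.6]
opening: 0.0378
grasp_force: 0.0
pos [0.4915 0.1379 0.1469] rot [179.98  -0.   102.18] shift [0.2108 0.1115 0.027 ] az(world+ => tool az= 0.18 ) q6 93.5
[15.7 -1.2 -1.7 89.5  0.  93.5]
```

```bash
python3 -m handwheel '[{"tx":0.0422,"ty":0.0223,"tz":0,"ax":0,"ay":0,"az":0,"jaw":-0.1},{"tx":0.0422,"ty":0.0223,"tz":0,"ax":0,"ay":0,"az":0,"jaw":-0.1},{"tx":0.0422,"ty":0.0223,"tz":0,"ax":0,"ay":0,"az":0,"jaw":-0.1},{"tx":0.0421,"ty":0.0223,"tz":0,"ax":0,"ay":0,"az":0,"jaw":-0.1},{"tx":0.0421,"ty":0.0223,"tz":0,"ax":0,"ay":0,"az":0,"jaw":-0.1},{"tx":0,"ty":0,"tz":0.02,"ax":0,"ay":0,"az":0,"jaw":-0.1},{"tx":0,"ty":0,"tz":0.02,"ax":0,"ay":0,"az":0,"jaw":-0.1},{"tx":0,"ty":0,"tz":0,"ax":0,"ay":0,"az":0,"jaw":-0.1},{"tx":0,"ty":0,"tz":0,"ax":0,"ay":0,"az":0,"jaw":-0.1},{"tx":0,"ty":0,"tz":0,"ax":0,"ay":0,"az":0,"jaw":-0.1}]' 40
python3 - <<'E'
from see import *
dlt((.556,.3675,.04),12)
c,K,E=wrist('pics/w21.png');print(blob(c,*RED),proj(K,E,(.556,.3675,.078)))
for ce,st in blob(c,*RED): print(ray(K,E,ce,.078))
E
```

```text
time: 42.8
ee_pos: [0.5572, 0.3674, 0.1081]
tcp_rot: [179.9, -0.0, 102.0]
wrist_force: [-0.0, -0.7, 0.4]
opening: 0.0383
grasp_force: 0.0
pos [0.5572 0.3674 0.1081] rot [ 1.7990e+02 -4.0000e-02  1.0198e+02] shift [ 0.0004 -0.0013  0.0681] az(world+ => tool az= -0.02 ) q6 111.4
[([312.0, 217.6], [298, 203, 29, 30, 695]), ([567.0, 306.7], [557, 298, 20, 18, 240])] [316.52830072 216.98435855]
[0.55281518 0.36632861 0.078     ]
[0.77361059 0.33328097 0.078     ]
```

```bash
python3 -m handwheel '[{"tx":0,"ty":-0.004,"tz":0.02,"ax":0,"ay":0,"az":0,"jaw":-0.1},{"tx":0,"ty":0,"tz":0.02,"ax":0,"ay":0,"az":0,"jaw":-0.1},{"tx":0,"ty":0,"tz":0.02,"ax":0,"ay":0,"az":0,"jaw":-0.1},{"tx":0,"ty":0,"tz":0.014,"ax":0,"ay":0,"az":0,"jaw":-0.1},{"tx":0,"ty":0,"tz":0,"ax":0,"ay":0,"az":0,"jaw":-0.1},{"tx":0,"ty":0,"tz":0,"ax":0,"ay":0,"az":0,"jaw":-1},{"tx":0,"ty":0,"tz":0,"ax":0,"ay":0,"az":0,"jaw":-1},{"tx":0,"ty":0,"tz":0,"ax":0,"ay":0,"az":0,"jaw":-1},{"tx":0,"ty":0,"tz":0,"ax":0,"ay":0,"az":0,"jaw":-1},{"tx":0,"ty":0,"tz":0,"ax":0,"ay":0,"az":0,"jaw":-1}]' 40
```

```text
time: 44.1
ee_pos: [0.5535, 0.3667, 0.0338]
tcp_rot: [179.9, -0.0, 102.0]
wrist_force: [1.3, -1.1, 5.9]
opening: 0.0213
grasp_force: 39.4
```

```bash
python3 -m handwheel '[{"tx":-0.0007,"ty":0,"tz":-0.0105,"ax":0,"ay":0,"az":0,"jaw":-1},{"tx":-0.002,"ty":0,"tz":-0.0104,"ax":0,"ay":0,"az":0,"jaw":-1},{"tx":-0.0033,"ty":0,"tz":-0.0101,"ax":0,"ay":0,"az":0,"jaw":-1},{"tx":-0.0044,"ty":0,"tz":-0.0096,"ax":0,"ay":0,"az":0,"jaw":-1},{"tx":-0.0056,"ty":0,"tz":-0.0089,"ax":0,"ay":0,"az":0,"jaw":-1},{"tx":-0.0067,"ty":0,"tz":-0.0082,"ax":0,"ay":0,"az":0,"jaw":-1},{"tx":-0.0076,"ty":0,"tz":-0.0073,"ax":0,"ay":0,"az":0,"jaw":-1},{"tx":-0.0085,"ty":0,"tz":-0.0063,"ax":0,"ay":0,"az":0,"jaw":-1},{"tx":-0.001,"ty":0,"tz":-0.001,"ax":0,"ay":0,"az":0,"jaw":-1},{"tx":0,"ty":0,"tz":0,"ax":0,"ay":0,"az":0,"jaw":-1}]' 40
python3 - <<'E'
from see import *
s=optics.camera('scene')['color'];print([x for x in blob(s,*RED,mn=5) if 390<x[0][0]<450])
for th in (50,55,57):
    t=np.radians(th);y=.04+.085*np.cos(t);print(th,proj(KS,ES,(.582-.208*y,.2452+.978*y,.078+.085*np.sin(t))).round(1))
E
```

```text
time: 45.35
ee_pos: [0.5626, 0.3249, 0.1032]
tcp_rot: [-180.0, 0.3, 101.8]
wrist_force: [11.9, -7.4, -10.7]
opening: 0.0176
grasp_force: 38.9
[([405.1, 110.9], [402, 108, 7, 7, 41])]
50 [424.5 195.5]
55 [422.8 194.9]
57 [422.1 194.8]
```

```bash
python3 -m handwheel '[{"tx":0,"ty":0,"tz":0,"ax":0,"ay":0,"az":0,"jaw":0},{"tx":0,"ty":0,"tz":0,"ax":0,"ay":0,"az":0,"jaw":0},{"tx":0,"ty":0,"tz":0,"ax":0,"ay":0,"az":0,"jaw":0},{"tx":0,"ty":0,"tz":0,"ax":0,"ay":0,"az":0,"jaw":0},{"tx":0,"ty":0,"tz":0,"ax":0,"ay":0,"az":0,"jaw":0},{"tx":0,"ty":0,"tz":-0.03,"ax":0,"ay":0,"az":0,"jaw":0},{"tx":0,"ty":0,"tz":-0.04,"ax":0,"ay":0,"az":0,"jaw":0},{"tx":0,"ty":0,"tz":-0.04,"ax":0,"ay":0,"az":0,"jaw":0},{"tx":0,"ty":0,"tz":0,"ax":0,"ay":0,"az":0,"jaw":0},{"tx":0,"ty":0,"tz":0,"ax":0,"ay":0,"az":0,"jaw":0}]' 40
python3 - <<'E'
from see import *
s=optics.camera('scene')['color'];cv2.imwrite('pics/s22.png',s[:,:,::-1]);print([x for x in blob(s,*RED,mn=5) if 390<x[0][0]<450])
c,K,E=wrist('pics/w22.png');print(blob(c,*RED))
for th in (45,50,55,57):
    t=np.radians(th);y=.04+.085*np.cos(t);print(th,proj(K,E,(.582-.208*y,.2452+.978*y,.078+.085*np.sin(t))).round(1))
# bar in scene: where
h=cv2.cvtColor(s,cv2.COLOR_RGB2HSV);m=cv2.inRange(h,(14,110,60),(28,255,255))
n,l,st,ce=cv2.connectedComponentsWithStats(m);print([(st[i].tolist(),ce[i].round(1)) for i in range(1,n) if st[i,4]>15 and 280<ce[i][0]<420])
for a in(-.1,0,.088): print('pred',proj(KS,ES,(.5214+a*.978,.2323+a*.208,.06+.009)).round(1))
dlt((.491,.2258,.0134),102)
E
```

```text
time: 46.65
ee_pos: [0.5611, 0.3275, 0.2144]
tcp_rot: [-180.0, 0.0, 102.0]
wrist_force: [0.3, 0.3, -0.1]
opening: 0.0423
grasp_force: 0.0
[([405.1, 111.0], [402, 108, 7, 7, 43]), ([425.3, 195.5], [421, 192, 9, 9, 50])]
[([319.5, 187.1], [307, 175, 26, 25, 518]), ([510.9, 227.1], [503, 221, 16, 13, 165])]
45 [322.4 182.6]
50 [322.4 190.2]
55 [322.5 198.2]
57 [322.5 201.6]
[([355, 190, 24, 26, 173], array([366.4, 202.7])), ([316, 280, 43, 44, 880], array([337.1, 299.4]))]
pred [358.3 186.6]
pred [376.2 210.6]
pred [393.6 233.8]
pos [0.5607 0.3273 0.2135] rot [-1.7988e+02  4.0000e-02  1.0197e+02] shift [-0.0847 -0.0888  0.2004] az(world+ => tool az= 89.97 ) q6 108.3
```

The lever is at about 0.16 rad, so I'll nudge it fully open by pushing the knob inward from its outer side.

```bash
python3 -m handwheel '[{"tx":0.023,"ty":0,"tz":0,"ax":0,"ay":0,"az":0,"jaw":-1},{"tx":0.023,"ty":0,"tz":0,"ax":0,"ay":0,"az":0,"jaw":-1},{"tx":0,"ty":0,"tz":0,"ax":0,"ay":0,"az":0,"jaw":-1},{"tx":0,"ty":0,"tz":0,"ax":0,"ay":0,"az":0,"jaw":-1},{"tx":0,"ty":0,"tz":0.03,"ax":0,"ay":0,"az":0,"jaw":-1},{"tx":0,"ty":0,"tz":0.03,"ax":0,"ay":0,"az":0,"jaw":-1},{"tx":0,"ty":0,"tz":0.03,"ax":0,"ay":0,"az":0,"jaw":-1},{"tx":0,"ty":0,"tz":0.026,"ax":0,"ay":0,"az":0,"jaw":-1},{"tx":0,"ty":0,"tz":0,"ax":0,"ay":0,"az":0,"jaw":-1},{"tx":0,"ty":0,"tz":0,"ax":0,"ay":0,"az":0,"jaw":-1}]' 40
python3 -m handwheel '[{"tx":-0.005,"ty":0,"tz":0,"ax":0,"ay":0,"az":0,"jaw":-1},{"tx":-0.004,"ty":0,"tz":0,"ax":0,"ay":0,"az":0,"jaw":-1},{"tx":-0.004,"ty":0,"tz":0,"ax":0,"ay":0,"az":0,"jaw":-1},{"tx":-0.003,"ty":0,"tz":0,"ax":0,"ay":0,"az":0,"jaw":-1},{"tx":-0.003,"ty":0,"tz":0,"ax":0,"ay":0,"az":0,"jaw":-1},{"tx":-0.002,"ty":0,"tz":0,"ax":0,"ay":0,"az":0,"jaw":-1},{"tx":-0.002,"ty":0,"tz":0,"ax":0,"ay":0,"az":0,"jaw":-1},{"tx":0,"ty":0,"tz":0,"ax":0,"ay":0,"az":0,"jaw":-1},{"tx":0,"ty":0,"tz":0,"ax":0,"ay":0,"az":0,"jaw":-1},{"tx":0,"ty":0,"tz":0,"ax":0,"ay":0,"az":0,"jaw":-1}]' 40
python3 - <<'E'
from see import *
s=optics.camera('scene')['color'];print([x for x in blob(s,*RED,mn=5) if 410<x[0][0]<450])
E
```

```text
time: 48.0
ee_pos: [0.552, 0.3725, 0.1004]
tcp_rot: [179.9, -0.0, 102.0]
wrist_force: [-0.5, -0.7, 0.8]
opening: -0.0001
grasp_force: 0.0
time: 49.25
ee_pos: [0.5568, 0.3516, 0.1006]
tcp_rot: [179.8, -0.2, 102.0]
wrist_force: [-1.0, 7.1, 4.6]
opening: -0.0
grasp_force: 3.5
[([422.4, 194.9], [418, 191, 9, 9, 56])]
```

The lever is now fully open (knob at (422.4,194.9), about 57°). I'll retreat, turn back and go over the bar.

```bash
python3 -m handwheel '[{"tx":0.02,"ty":0,"tz":0,"ax":0,"ay":0,"az":0,"jaw":-1},{"tx":0,"ty":0,"tz":-0.055,"ax":0,"ay":0,"az":0,"jaw":-0.1},{"tx":0,"ty":0,"tz":-0.055,"ax":0,"ay":0,"az":0,"jaw":-0.1},{"tx":0,"ty":0,"tz":0,"ax":0,"ay":0,"az":-10.7,"jaw":-0.1},{"tx":0,"ty":0,"tz":0,"ax":0,"ay":0,"az":-10.7,"jaw":-0.1},{"tx":0,"ty":0,"tz":0,"ax":0,"ay":0,"az":-10.7,"jaw":-0.1},{"tx":0,"ty":0,"tz":0,"ax":0,"ay":0,"az":-10.7,"jaw":-0.1},{"tx":0,"ty":0,"tz":0,"ax":0,"ay":0,"az":-10.7,"jaw":-0.1},{"tx":0,"ty":0,"tz":0,"ax":0,"ay":0,"az":-10.7,"jaw":-0.1},{"tx":0,"ty":0,"tz":0,"ax":0,"ay":0,"az":-10.7,"jaw":-0.1}]' 40
python3 -m handwheel '[{"tx":0,"ty":0,"tz":0,"ax":0,"ay":0,"az":-7.6,"jaw":-0.1},{"tx":0,"ty":0,"tz":0,"ax":0,"ay":0,"az":-7.5,"jaw":-0.1},{"tx":0.0293,"ty":-0.0303,"tz":0,"ax":0,"ay":0,"az":0,"jaw":-0.1},{"tx":0.0293,"ty":-0.0303,"tz":0,"ax":0,"ay":0,"az":0,"jaw":-0.1},{"tx":0.0293,"ty":-0.0303,"tz":0,"ax":0,"ay":0,"az":0,"jaw":-0.1},{"tx":0,"ty":-0.0303,"tz":0,"ax":0,"ay":0,"az":0,"jaw":-0.1},{"tx":0,"ty":0,"tz":0.03,"ax":0,"ay":0,"az":0,"jaw":-0.1},{"tx":0,"ty":0,"tz":0.03,"ax":0,"ay":0,"az":0,"jaw":-0.1},{"tx":0,"ty":0,"tz":0.03,"ax":0,"ay":0,"az":0,"jaw":-0.1},{"tx":0,"ty":0,"tz":0,"ax":0,"ay":0,"az":0,"jaw":-0.1}]' 40
python3 - <<'E'
from see import *
dlt((.491,.2258,.0134),102)
c,K,E=wrist('pics/w23.png');h=cv2.cvtColor(c,cv2.COLOR_RGB2HSV);m=cv2.inRange(h,(12,110,40),(28,255,255))
n,l,st,ce=cv2.connectedComponentsWithStats(m)
for i in range(1,n):
    if st[i,4]>150:
        ys,xs=np.where(l==i);print(st[i]);[print(y,xs[ys==y].min(),xs[ys==y].max(),end=' | ') for y in range(ys.min(),ys.max(),12)]
for z in(.045,.05,.06,.069): print('tail',z,proj(K,E,(.4236,.2115,z)).round(1))
E
```

```text
time: 50.55
ee_pos: [0.5518, 0.3702, 0.2086]
tcp_rot: [-180.0, -0.0, 177.2]
wrist_force: [0.3, -0.0, -0.4]
opening: 0.0383
grasp_force: 0.0
time: 51.8
ee_pos: [0.49, 0.2326, 0.1169]
tcp_rot: [-179.9, -0.2, -168.0]
wrist_force: [0.5, 0.1, 0.3]
opening: 0.0382
grasp_force: 0.0
pos [0.49   0.2326 0.1169] rot [-179.93   -0.24 -168.02] shift [-0.     -0.0068  0.1035] az(world+ => tool az= -0.02 ) q6 13.4
[ 293  119   25  153 3011]
119 299 312 | 131 293 313 | 143 294 313 | 155 294 313 | 167 296 314 | 179 296 314 | 191 296 315 | 203 297 315 | 215 297 316 | 227 297 316 | 239 297 317 | 251 298 317 | 263 299 317 | [  0 207 112 108 589]
207 0 0 | 219 53 68 | 231 108 110 | 243 108 110 | 255 108 110 | 267 108 110 | 279 108 111 | 291 109 111 | 303 109 111 | [ 27 227  65  76 478]
227 27 30 | 239 30 33 | 251 31 34 | 263 32 36 | 275 33 37 | 287 35 38 | 299 71 90 | [ 87 319  62  45 733]
319 148 148 | 331 114 134 | 343 99 119 | 355 87 104 | tail 0.045 [308.6 119. ]
tail 0.05 [308.4 119.2]
tail 0.06 [308.  119.6]
tail 0.069 [307.7 120.1]
```

The bar is still at the stop, with its tail where I predicted, about 2 mm and 1° off sideways. I'll descend and grip it.

```bash
python3 -m handwheel '[{"tx":0,"ty":-0.0085,"tz":0,"ax":0,"ay":0,"az":-1,"jaw":-0.1},{"tx":0,"ty":0,"tz":0.035,"ax":0,"ay":0,"az":0,"jaw":-0.1},{"tx":0,"ty":0,"tz":0.035,"ax":0,"ay":0,"az":0,"jaw":-0.1},{"tx":0,"ty":0,"tz":0.036,"ax":0,"ay":0,"az":0,"jaw":-0.1},{"tx":0,"ty":0,"tz":0,"ax":0,"ay":0,"az":0,"jaw":-0.1},{"tx":0,"ty":0,"tz":0,"ax":0,"ay":0,"az":0,"jaw":-1},{"tx":0,"ty":0,"tz":0,"ax":0,"ay":0,"az":0,"jaw":-1},{"tx":0,"ty":0,"tz":0,"ax":0,"ay":0,"az":0,"jaw":-1},{"tx":0,"ty":0,"tz":0,"ax":0,"ay":0,"az":0,"jaw":-1},{"tx":0,"ty":0,"tz":0,"ax":0,"ay":0,"az":0,"jaw":-1}]' 60
```

```text
time: 53.1
ee_pos: [0.4944, 0.2247, 0.0151]
tcp_rot: [180.0, 0.2, -167.0]
wrist_force: [0.5, -1.9, 7.7]
opening: 0.0143
grasp_force: 62.2
```

```bash
python3 -m handwheel '[{"tx":0.004,"ty":0,"tz":-0.001,"ax":0,"ay":0,"az":0,"jaw":-1},{"tx":0.004,"ty":0,"tz":-0.001,"ax":0,"ay":1,"az":0,"jaw":-1},{"tx":0.004,"ty":0,"tz":-0.001,"ax":0,"ay":1,"az":0,"jaw":-1},{"tx":0.004,"ty":0,"tz":0,"ax":0,"ay":1,"az":0,"jaw":-1},{"tx":0,"ty":0,"tz":0,"ax":0,"ay":0,"az":0,"jaw":-1},{"tx":0,"ty":0,"tz":0,"ax":0,"ay":0,"az":0,"jaw":-1},{"tx":0,"ty":0,"tz":0,"ax":0,"ay":0,"az":0,"jaw":-1},{"tx":0,"ty":0,"tz":0,"ax":0,"ay":0,"az":0,"jaw":-1},{"tx":0,"ty":0,"tz":0,"ax":0,"ay":0,"az":0,"jaw":-1},{"tx":0,"ty":0,"tz":0,"ax":0,"ay":0,"az":0,"jaw":-1}]' 60
```

```text
time: 54.35
ee_pos: [0.4777, 0.2209, 0.0163]
tcp_rot: [180.0, -3.0, -167.0]
wrist_force: [4.2, -0.2, 3.8]
opening: 0.0143
grasp_force: 61.8
```

```bash
python3 -m handwheel '[{"tx":0.005,"ty":0,"tz":-0.001,"ax":0,"ay":0,"az":0,"jaw":-1},{"tx":0.01,"ty":0,"tz":0.0005,"ax":0,"ay":0,"az":0,"jaw":-1},{"tx":0.01,"ty":0,"tz":0.0005,"ax":0,"ay":0,"az":0,"jaw":-1},{"tx":0.01,"ty":0,"tz":0.0005,"ax":0,"ay":0,"az":0,"jaw":-1},{"tx":0.01,"ty":0,"tz":0.0005,"ax":0,"ay":0,"az":0,"jaw":-1},{"tx":0.01,"ty":0,"tz":0.0005,"ax":0,"ay":0,"az":0,"jaw":-1},{"tx":0.01,"ty":0,"tz":0.0005,"ax":0,"ay":0,"az":0,"jaw":-1},{"tx":0.01,"ty":0,"tz":0.0005,"ax":0,"ay":0,"az":0,"jaw":-1},{"tx":0.012,"ty":0,"tz":0.0005,"ax":0,"ay":0,"az":0,"jaw":-1},{"tx":0.012,"ty":0,"tz":0.0005,"ax":0,"ay":0,"az":0,"jaw":-1}]' 60
```

```text
time: 55.6
ee_pos: [0.3801, 0.1984, 0.0179]
tcp_rot: [180.0, -3.0, -167.0]
wrist_force: [0.8, 0.4, -4.4]
opening: 0.0141
grasp_force: 60.9
```

```bash
python3 -m handwheel '[{"tx":0,"ty":0,"tz":-0.04,"ax":0,"ay":0,"az":0,"jaw":-1},{"tx":0,"ty":0,"tz":-0.03,"ax":0,"ay":0,"az":0,"jaw":-1},{"tx":0,"ty":0,"tz":0,"ax":0,"ay":0,"az":10.2,"jaw":-1},{"tx":-0.0073,"ty":-0.0376,"tz":0,"ax":0,"ay":0,"az":0,"jaw":-1},{"tx":-0.0073,"ty":-0.0376,"tz":0,"ax":0,"ay":0,"az":0,"jaw":-1},{"tx":-0.0073,"ty":-0.0376,"tz":0,"ax":0,"ay":0,"az":0,"jaw":-1},{"tx":-0.0072,"ty":-0.0377,"tz":0,"ax":0,"ay":0,"az":0,"jaw":-1},{"tx":0,"ty":0,"tz":0,"ax":0,"ay":0,"az":0,"jaw":-1},{"tx":0,"ty":0,"tz":0,"ax":0,"ay":0,"az":0,"jaw":-1},{"tx":0,"ty":0,"tz":0,"ax":0,"ay":0,"az":0,"jaw":-1}]' 60
cat > bar.py <<'E'
from see import *
from scipy.optimize import least_squares
# fit bar axis (two end points, 200 mm) from scene front outline + wrist tail
def colmask(c): return cv2.inRange(cv2.cvtColor(c,cv2.COLOR_RGB2HSV),(12,110,40),(28,255,255))
def main():
    o=telemetry.get_obs();print(o['ee_pos'].round(4),o['tcp_rot'].round(2))
    c,K,E=wrist('pics/wb.png');s=optics.camera('scene')['color'];cv2.imwrite('pics/sb.png',s[:,:,::-1])
    m=colmask(s);n,l,st,ce=cv2.connectedComponentsWithStats(m)
    p=proj(KS,ES,o['ee_pos']+[.1,0,.045])
    i=min((i for i in range(1,n) if st[i,4]>40),key=lambda i:np.hypot(*(ce[i]-p)));ys,xs=np.where(l==i);print('scene',st[i])
    for y in range(ys.min(),ys.max()+1,4): print(y,xs[ys==y].min(),xs[ys==y].max(),end=' | ')
    m=colmask(c);n,l,st,ce=cv2.connectedComponentsWithStats(m)
    i=min((i for i in range(1,n) if st[i,4]>300),key=lambda i:abs(ce[i][0]-317));ys,xs=np.where(l==i);print('\nwrist',st[i])
    for y in range(ys.min(),ys.max()+1,12): print(y,xs[ys==y].min(),xs[ys==y].max(),end=' | ')
    d=R.from_euler('z',2.8,degrees=True).apply([1,0,0])
    for dz in(.040,.045,.050):
      cen=o['ee_pos']+.0305*d+[0,0,dz]
      print('\n',dz,'pred front bottom',proj(KS,ES,cen+.1*d-[0,0,.009]).round(1),'front top',proj(KS,ES,cen+.1*d+[0,0,.009]).round(1),'wrist tail top',proj(K,E,cen-.1*d+[0,0,.009]).round(1),[proj(K,E,cen-.1*d+np.array([-.0488,.9988,0])*k).round(1)[0] for k in(-.008,.008)],end='')
main()
E
python3 bar.py
```

```text
time: 56.85
ee_pos: [0.4206, 0.0512, 0.0877]
tcp_rot: [-179.5, -3.0, -177.2]
wrist_force: [0.3, -0.3, -3.0]
opening: 0.0139
grasp_force: 60.9
[0.4206 0.0512 0.0877] [-179.48   -2.95 -177.18]
scene [300 169  18  48 285]
169 300 301 | 173 301 302 | 177 301 303 | 181 301 305 | 185 301 307 | 189 302 309 | 193 304 310 | 197 305 312 | 201 307 313 | 205 308 314 | 209 310 316 | 213 311 317 | 
wrist [ 300  121   36  237 7707]
121 301 335 | 133 300 335 | 145 300 335 | 157 301 335 | 169 300 335 | 181 301 335 | 193 301 334 | 205 301 334 | 217 302 334 | 229 302 333 | 241 302 333 | 253 303 332 | 265 303 332 | 277 303 332 | 289 303 332 | 301 302 333 | 313 301 334 | 325 302 333 | 337 303 332 | 349 303 332 | 
 0.04 pred front bottom [314.2 216.3] front top [314.2 211.3] wrist tail top [315.9 122.4] [np.float64(298.8), np.float64(333.7)]
 0.045 pred front bottom [314.2 214.9] front top [314.2 209.9] wrist tail top [315.8 122.3] [np.float64(298.0), np.float64(334.2)]
 0.05 pred front bottom [314.2 213.6] front top [314.3 208.5] wrist tail top [315.6 122.2] [np.float64(297.2), np.float64(334.7)]
```

The bar is level, about 40 mm above the TCP and within 2 mm of the lane. I'll lower it.

```bash
python3 -m handwheel '[{"tx":0,"ty":-0.001,"tz":0.02,"ax":0,"ay":0,"az":0,"jaw":-1},{"tx":0,"ty":0,"tz":0.02,"ax":0,"ay":0,"az":0,"jaw":-1},{"tx":0,"ty":0,"tz":0.02,"ax":0,"ay":0,"az":0,"jaw":-1},{"tx":0,"ty":0,"tz":0.01,"ax":0,"ay":0,"az":0,"jaw":-1},{"tx":0,"ty":0,"tz":0.006,"ax":0,"ay":0,"az":0,"jaw":-1},{"tx":0,"ty":0,"tz":0.004,"ax":0,"ay":0,"az":0,"jaw":-1},{"tx":0,"ty":0,"tz":0.003,"ax":0,"ay":0,"az":0,"jaw":-1},{"tx":0,"ty":0,"tz":0,"ax":0,"ay":0,"az":0,"jaw":-1},{"tx":0,"ty":0,"tz":0,"ax":0,"ay":0,"az":0,"jaw":-1},{"tx":0,"ty":0,"tz":0,"ax":0,"ay":0,"az":0,"jaw":-1}]' 60
```

```text
time: 58.2
ee_pos: [0.4169, 0.0485, 0.005]
tcp_rot: [-179.5, -2.9, -177.2]
wrist_force: [0.5, 0.6, -2.8]
opening: 0.0143
grasp_force: 60.9
```

```bash
python3 -m handwheel '[{"tx":0,"ty":0,"tz":0.001,"ax":0,"ay":0,"az":0,"jaw":-1},{"tx":0,"ty":0,"tz":0.001,"ax":0,"ay":0,"az":0,"jaw":-1},{"tx":0,"ty":0,"tz":0.001,"ax":0,"ay":0,"az":0,"jaw":-1},{"tx":0,"ty":0,"tz":0.001,"ax":0,"ay":0,"az":0,"jaw":-1},{"tx":0,"ty":0,"tz":0,"ax":0,"ay":0,"az":0,"jaw":-1},{"tx":0,"ty":0,"tz":0,"ax":0,"ay":0,"az":0,"jaw":-1},{"tx":0,"ty":0,"tz":0,"ax":0,"ay":0,"az":0,"jaw":-1},{"tx":0,"ty":0,"tz":0,"ax":0,"ay":0,"az":0,"jaw":-1},{"tx":0,"ty":0,"tz":0,"ax":0,"ay":0,"az":0,"jaw":-1},{"tx":0,"ty":0,"tz":0,"ax":0,"ay":0,"az":0,"jaw":-1}]' 60
```

```text
time: 59.45
ee_pos: [0.4169, 0.0485, 0.0024]
tcp_rot: [-179.5, -2.9, -177.2]
wrist_force: [-4.8, -1.8, 13.2]
opening: 0.0141
grasp_force: 62.9
```

Contact with the vees. I'll release and rise.

```bash
python3 -m handwheel '[{"tx":0,"ty":0,"tz":-0.001,"ax":0,"ay":0,"az":0,"jaw":-1},{"tx":0,"ty":0,"tz":0,"ax":0,"ay":0,"az":0,"jaw":-0.15},{"tx":0,"ty":0,"tz":0,"ax":0,"ay":0,"az":0,"jaw":-0.15},{"tx":0,"ty":0,"tz":0,"ax":0,"ay":0,"az":0,"jaw":-0.15},{"tx":0,"ty":0,"tz":0,"ax":0,"ay":0,"az":0,"jaw":-0.15},{"tx":0,"ty":0,"tz":0,"ax":0,"ay":0,"az":0,"jaw":-0.15},{"tx":0,"ty":0,"tz":-0.03,"ax":0,"ay":0,"az":0,"jaw":-0.15},{"tx":0,"ty":0,"tz":-0.05,"ax":0,"ay":0,"az":0,"jaw":-0.15},{"tx":0,"ty":0,"tz":-0.06,"ax":0,"ay":0,"az":0,"jaw":-0.15},{"tx":0,"ty":0,"tz":-0.06,"ax":0,"ay":0,"az":0,"jaw":-0.15}]' 60
python3 -m handwheel '[{"tx":0.05,"ty":0.05,"tz":0,"ax":0,"ay":0,"az":0,"jaw":-0.15},{"tx":0.05,"ty":0.05,"tz":0,"ax":0,"ay":0,"az":0,"jaw":-0.15},{"tx":0,"ty":0.06,"tz":0,"ax":0,"ay":0,"az":0,"jaw":-0.15},{"tx":0,"ty":0.06,"tz":0,"ax":0,"ay":0,"az":0,"jaw":-0.15},{"tx":0,"ty":0,"tz":0,"ax":0,"ay":0,"az":0,"jaw":-0.15},{"tx":0,"ty":0,"tz":0,"ax":0,"ay":0,"az":0,"jaw":-0.15},{"tx":0,"ty":0,"tz":0,"ax":0,"ay":0,"az":0,"jaw":-0.15},{"tx":0,"ty":0,"tz":0,"ax":0,"ay":0,"az":0,"jaw":-0.15},{"tx":0,"ty":0,"tz":0,"ax":0,"ay":0,"az":0,"jaw":-0.15},{"tx":0,"ty":0,"tz":0,"ax":0,"ay":0,"az":0,"jaw":-0.15}]' 60
python3 - <<'E'
from see import *
from bar import colmask
E
python3 - <<'E'
from see import *
s=optics.camera('scene')['color'];cv2.imwrite('pics/sf.png',s[:,:,::-1]);t=optics.camera('top')['color'];cv2.imwrite('pics/tf.png',t[:,:,::-1])
s0=cv2.imread('pics/scene0.png')[:,:,::-1].copy();t0=cv2.imread('pics/top0.png')[:,:,::-1].copy()
f=lambda c,b:[x for x in blob(c,(12,110,40),(28,255,255),mn=40) if b[0]<x[0][0]<b[1] and b[2]<x[0][1]<b[3]]
print('bar scene',f(s0,(280,340,170,250)),f(s,(280,340,170,250)));print('bar top',f(t0,(310,345,170,245)),f(t,(310,345,170,245)))
print('knob',[x for x in blob(s,*RED,mn=5) if 410<x[0][0]<450]);print('board',[x for x in blob(s,(45,80,40),(85,255,255),mn=30) if 200<x[0][0]<330])
d=cv2.absdiff(s,s0).max(2)>60;n,l,st,ce=cv2.connectedComponentsWithStats(d.astype(np.uint8));print('changed',[(st[i].tolist()) for i in range(1,n) if st[i,4]>25])
print(telemetry.get_obs()['ee_pos'],telemetry.get_obs()['wrist_force'])
E
```

```text
time: 60.7
ee_pos: [0.4266, 0.0508, 0.2034]
tcp_rot: [-179.5, -2.9, -177.2]
wrist_force: [0.5, 0.2, 0.3]
opening: 0.0364
grasp_force: 0.0
time: 61.95
ee_pos: [0.3286, 0.2544, 0.2043]
tcp_rot: [-179.5, -2.9, -177.3]
wrist_force: [0.2, 0.2, -0.6]
opening: 0.0363
grasp_force: 0.0
[0.3286 0.2544 0.2043] [-179.48   -2.94 -177.29]
scene [293 183  24  55 356]
183 293 297 | 187 293 298 | 191 295 300 | 195 296 302 | 199 298 303 | 203 299 305 | 207 300 306 | 211 302 308 | 215 303 309 | 219 305 311 | 223 306 312 | 227 308 314 | 231 309 315 | 235 311 316 | 
wrist [371 123  48  12 476]
123 372 385 | 
 0.04 pred front bottom [386.3 145.2] front top [387.1 139.5] wrist tail top [315.7 122.4] [np.float64(298.5), np.float64(333.4)]
 0.045 pred front bottom [386.5 143.6] front top [387.4 137.8] wrist tail top [315.5 122.3] [np.float64(297.7), np.float64(333.9)]
 0.05 pred front bottom [386.7 142. ] front top [387.6 136.2] wrist tail top [315.3 122.3] [np.float64(296.9), np.float64(334.4)]bar scene [([304.8, 210.4], [293, 183, 25, 55, 357])] [([304.4, 210.4], [293, 183, 24, 55, 356])]
bar top [([331.2, 208.9], [328, 181, 8, 56, 265])] [([331.4, 208.5], [328, 181, 8, 56, 268])]
knob [([422.2, 194.5], [418, 191, 9, 8, 60])]
board [([260.2, 279.7], [249, 265, 23, 26, 207])]
changed [[257, 0, 9, 31, 195], [287, 0, 11, 29, 180], [355, 0, 60, 21, 1046], [449, 7, 29, 24, 207], [437, 10, 21, 30, 339], [391, 18, 20, 16, 128], [280, 40, 9, 11, 35], [284, 45, 29, 25, 214], [298, 44, 102, 89, 3102], [287, 49, 9, 6, 30], [210, 75, 34, 42, 277], [244, 79, 24, 24, 233], [289, 80, 25, 25, 235], [392, 116, 46, 29, 701], [229, 118, 10, 13, 73], [280, 120, 18, 20, 204], [323, 133, 51, 32, 269], [257, 136, 14, 3, 26], [415, 191, 15, 18, 61], [226, 225, 24, 29, 407], [249, 261, 24, 31, 505]]
[0.32848044 0.25469499 0.2041933 ] [-0.14344705 -0.30274553  0.8138563 ]
```

The bar lies in the rack lane exactly as it started, the board is in its nest, and the collet is open. Apart from the knob and board, nothing else on the bench has changed. I'll hand the job in.

```bash
python3 -c "
from workcell import workorder
print(workorder.job_done())"
```

```text
the job is handed in; nothing more can be done
None
```

The job is done and handed in at about 62 s: bar clamped at the stop, the one board present in nest 2, yellow, blue and green pressed in order (yellow at 77 N, harder than intended), collet reopened and bar back in its lane; the hand-in returned no verdict.

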